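# Fit up the modules of a laser head

### The job

Fit the four loose parts onto the three modules of this laser head: thread the flat steel spacer frame over the two pins of the dark housing until it lies flat on the housing, then the cover plate over the same pins until it lies flat on the spacer, and stand each lens barrel upright, fully down, in the mount whose bore matches it - the thick barrel in the large bore, the thin one in the small bore. Never let a lens barrel fall over, leave the screwdriver, the jar and the blue bin where they are, and let go of everything at the end.

Things in the scene. Friction and masses are not known exactly. Their poses are not given: they have to be found in the camera images.
- housing: Dark rectangular sensor housing fixed to the bench, 60 (x) by 110 (y) by 45 mm high, flat top. Two upright steel pins, 8 mm diameter, stand on the top at y = -34 and +34 mm (x = 0); they rise 24 mm above the top (to 69 mm), the last 6 mm a cone down to 3 mm diameter. Origin: centre of the underside; z up. The same after a half turn.
- large_mount: Square aluminium mount block fixed to the bench, 90 by 90 by 24 mm high, with a round blind bore 54 mm in diameter and 14 mm deep in the middle of the top (bore floor 10 mm above the bench). Takes the large barrel. Origin: centre of the underside; z up.
- small_mount: Square aluminium mount block fixed to the bench, 76 by 76 by 24 mm high, with a round blind bore 40 mm in diameter and 14 mm deep in the middle of the top (bore floor 10 mm above the bench). Takes the small barrel. Origin: centre of the underside; z up.
- spacer: Loose flat steel frame, 52 (x) by 96 (y) by 8 mm thick, about 0.22 kg, lying flat on the bench, with a rectangular window (28 x by 38 y mm) in the middle and two 13 mm through holes at y = -34 and +34 mm (x = 0). Can be gripped with the fingertips across its 52 mm width. Origin: centre of the underside; z up. The same after a half turn.
- cover: Loose aluminium cover plate, 52 (x) by 96 (y) by 6 mm thick, about 0.12 kg, lying flat on the bench, with two 13 mm through holes at y = -34 and +34 mm (x = 0) and, in the middle of its top, a dark upright block 22 (x) by 36 (y) mm, whose top is 30 mm above the underside: grip it by this block, across x. Origin: centre of the underside; z up. The same after a half turn.
- large_barrel: Loose dark upright lens barrel, a cylinder 44 mm in diameter and 55 mm high, about 0.16 kg, glass on top. Origin: centre of the underside; z along its axis, up.
- small_barrel: Loose dark upright lens barrel, a cylinder 30 mm in diameter and 45 mm high, about 0.08 kg, glass on top. Origin: centre of the underside; z along its axis, up.
- screwdriver: Bystander: loose screwdriver, 170 mm long, lying along its own x near the far left of the work. Not to be disturbed.
- jar: Bystander: loose white plastic jar with a blue cap, 56 mm in diameter and 70 mm high, at the middle of the far side. Origin: centre of the underside. Not to be disturbed.
- bin: Bystander: loose open blue bin, 80 by 100 by 45 mm high, near the far right of the work. Origin: centre of the underside. Not to be disturbed.
Not all that is in view belongs to the job. What is shaped like the small_barrel but purple is not meant.

How it is judged:
By the outcome, as a careful person would: the job done as asked, in the order asked, and still so for the second after the job is handed in, with the robot touching nothing.
It also fails if it takes over 112 s, if anything falls off the work surface, if the arm or the gripper's body presses on something with over 40 N, if the wrist force passes 120 N, or if a joint passes its speed limit or range.

### The arm

A 6-joint arm with a two-finger parallel gripper is mounted at the origin on the work surface. World frame = base frame: x ahead of the robot, y to its left, z up, the work surface at z = 0. Lengths are in mm, angles in rad, forces in N, time in s.
With the tool pointing down it reaches from about 250 to 775 mm from the base axis. Payload 4 kg.
Tool frame: the origin (TCP) lies between the finger pads; the fingertips stand 8 mm ahead of it and the grasp point (between the pads) lies 11 mm behind it; y points along the fingers, x is the direction in which the jaws open and shut, and the axes are right-handed (so a half turn about y gives the same grasp; the last joint's range is limited). The gripper opens to 94 mm and grips with 3 to 60 N. Pads are 16 mm wide; open, the fingers measure 119 mm over their backs; the gripper's body (75 mm by 177 mm) begins 78 mm behind the grasp point.
Start: joints at [-1.274, 0.087, 1.371, -0, 1.684, -0.103], TCP at [214.079, -506.648, 187.206] pointing down, gripper open.
Joint ranges: [-3.1, 3.1], [-0.76, 2.03], [0.27, 2.55], [-1.08, 4.22], [0.17, 2.65], [-2.57, 2.57]. Speed limits (rad/s): [2.79, 2.79, 3.14, 3.14, 3.14, 3.14].

### API

Orientations are given as a unit quaternion [x, y, z, w].
In Python, from workcell import ctrl gives the robot as it stands.
- The arm moves only by the tool move_arm, never from a script. Its argument "motion" is a list of rows, each a list of 4 numbers: the shift along the tool's x, y, z in mm, then the turn about the tool's y in rad. In form: [[dx, dy, dz, yaw], ...]. A call has 1 to 10 rows; each row is the pose to reach, as a shift and turn from the pose commanded when the call began, along the tool's axes at that moment; what a row does not reach only later rows make up. A row lasts 1/8 s, in which the tool goes at most 62.5 mm and 10.7 degrees, less where a joint would pass 70% of its speed; a pose out of reach is approached as far as the arm can. A call with a gripper value outside its range is refused whole. "grip" is the finger opening in mm, from 0 to 94, set as the call begins (left out, the last holds). The fingers move at their own pace and stop on an object; the grip force is fixed at half the most. Time passes only in rows, so rows that repeat a pose let the fingers close. It gives the time, the measured TCP pose, the force and the opening at its end, in the units of the state.
- ctrl.read_state(): the state, without advancing time (a new reading comes with each control period).
- ctrl.snapshot(name): name is "scene" or "top" or "wrist"; returns a dict with "img" (480x640x3 uint8, red, green, blue), "fov_y" (degrees; the focal length in pixels is half the picture's height over the tangent of half this angle, whatever the lens; pixels are square), "cx", "cy" (the principal point, pixels), "view" (4x4, takes a point from world to camera coordinates); the wrist camera has in their place "mount" (4x4, takes a point from camera to tool coordinates, whose origin is the TCP and whose axes are the tool frame's). Camera axes: x right, y up, looking along -z (the intrinsics and any distortion apply to the point x, -y, -z); pixel columns grow to the right and rows downward; lengths in mm; the calibration is good to about 2 mm. The wrist camera is an equidistant fisheye: a pixel r from the principal point sees the ray r / f radians off the axis. A picture is of the moment at which its call begins: read the wrist's pose just before it. There is no depth.
- ctrl.sign_off(): hands the job in, once; it reports no verdict.
The state is a dict: "time_s": time; "joint_positions": joint angles; "qvel": joint speeds; "joint_torque": joint torques, N m; "tool_pos": TCP position; "tool_rot": TCP orientation; "force": force on the tool from outside, world axes, zero at the start; "moment": the same for the moment, N m; "width": opening from 0.0 (shut) to 1.0 (fully open).
Only numpy, scipy, OpenCV 4.12 (cv2) and the standard library are available. Lean on these libraries where they do the work, as an engineer would, in place of code of your own. Each camera call takes 0.05 s, during which the arm holds its last target.

## Working session

There is one attempt and no reset: what is moved stays moved. The work goes in short steps, Python scripts to look and compute and a tool call to move; the robot and the scene stay as the last step left them, time stands still between calls to the robot, and variables do not carry over. Pictures are saved under pics/ and viewed, and the job is handed in when it is done.

Besides the shell and the picture viewer there is one more tool, called after "Call:" as a command line: name --pt "numbers of a row" for each row, then --argument value for the rest. move_arm: Moves the arm, as the interface text tells. Its arguments: {"type":"object","properties":{"motion":{"type":"array","items":{"type":"array","items":{"type":"number"}}},"grip":{"type":"number"}},"required":["motion"]}

```bash
ls; mkdir -p pics
python3 - <<'E'
from workcell import ctrl
import cv2,pickle
s=ctrl.read_state();print(s)
d={}
for n in("scene","top","wrist"):
    a=ctrl.snapshot(n);d[n]=a
    cv2.imwrite(f"pics/{n}0.png",a["img"][:,:,::-1]);print(n,{k:v for k,v in a.items() if k!="img"})
pickle.dump((s,d),open("snap0.pkl","wb"))
E
```

```text
pics
{'time_s': 0.0, 'joint_positions': array([-1.27409105e+00,  8.79631678e-02,  1.37226381e+00,  6.38538014e-06,
        1.68361431e+00, -1.03106686e-01]), 'qvel': array([ 2.40446255e-04,  2.70386866e-04,  6.74695582e-04,  1.86911186e-03,
        3.14672508e-05, -8.30399426e-04]), 'joint_torque': array([-6.63292685e-04, -3.40184569e+01, -3.02427685e+01,  7.16391834e-02,
        3.32098443e-02, -1.52164475e-04]), 'tool_pos': array([ 213.90242822, -506.04743443,  185.99493564]), 'tool_rot': array([-0.58882406,  0.39136601, -0.39014114,  0.58983791]), 'force': array([ 0.45665135,  0.46370608, -0.17654299]), 'moment': array([-0.0226925 ,  0.01363157, -0.01004129]), 'width': 0.9995927530589818}
scene {'fov_y': 47.30512268255411, 'cx': 322.0579174774366, 'cy': 238.0952363814973, 'view': array([[-9.97255176e-02,  9.95001658e-01, -5.14993639e-03,
         7.02060539e+01],
       [-8.13542270e-01, -7.85563095e-02,  5.76175218e-01,
         4.69803996e+02],
       [ 5.72890737e-01,  6.16490628e-02,  8.17309976e-01,
        -1.47111200e+03],
       [ 0.00000000e+00,  0.00000000e+00,  0.000000
[... 206 characters left out ...]
e+00],
       [ 9.87967360e-01,  3.82544977e-03,  1.54615201e-01,
        -5.82604035e+02],
       [-1.54522974e-01, -1.80423162e-02,  9.87824441e-01,
        -1.18862608e+03],
       [ 0.00000000e+00,  0.00000000e+00,  0.00000000e+00,
         1.00000000e+00]])}
wrist {'fov_y': 65.70646984690485, 'cx': 316.8709153005434, 'cy': 241.59260353915033, 'mount': array([[ 9.99999600e-01,  6.32154115e-04,  6.32886358e-04,
        -7.13493120e-01],
       [ 4.53006094e-04,  2.52191396e-01, -9.67677268e-01,
        -1.98035018e+02],
       [-7.71329661e-04,  9.67677167e-01,  2.52191009e-01,
         7.27567257e+01],
       [ 0.00000000e+00,  0.00000000e+00,  0.00000000e+00,
         1.00000000e+00]])}
```

View pics/scene0.png

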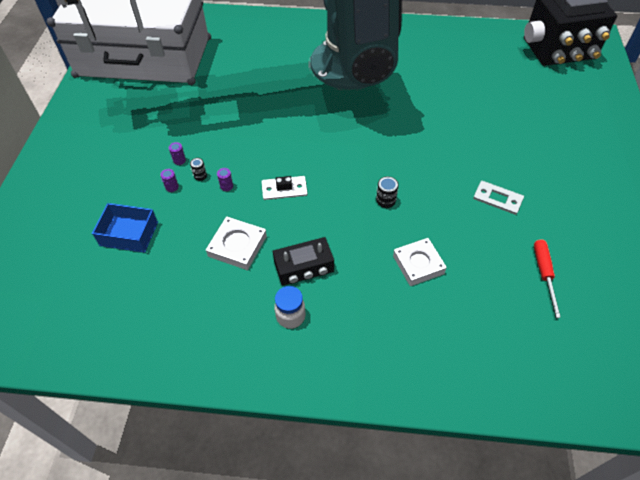

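View pics/top0.png

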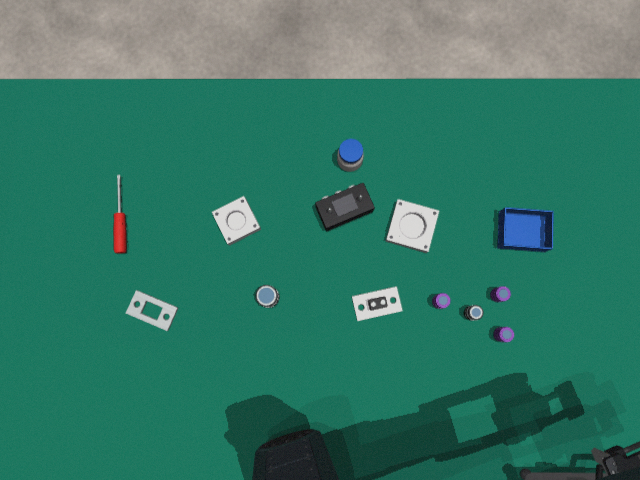

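View pics/wrist0.png

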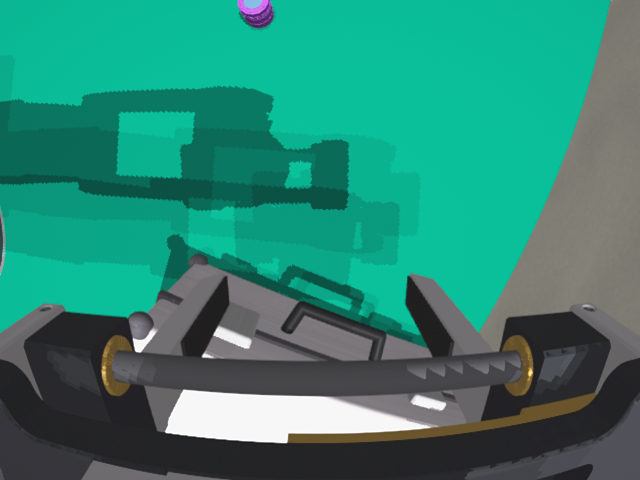

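The scene and top views show all parts clear of each other. In the top view (pixels): spacer (151,310), cover (377,303), large barrel (266,296), small barrel (475,312) among three purple decoys, housing (345,206), small mount (236,220), large mount (412,225). The wrist view shows mostly bench and the case.

```bash
cat > h.py <<'E'
import numpy as np,cv2,pickle
from scipy.spatial.transform import Rotation as R
def ray(sn,u,v):
    f=240/np.tan(np.radians(sn["fov_y"])/2)
    d=np.array([(u-sn["cx"])/f,-(v-sn["cy"])/f,-1.])
    V=sn["view"];return -V[:3,:3].T@V[:3,3],V[:3,:3].T@d
def wray(sn,st,u,v):
    f=240/np.tan(np.radians(sn["fov_y"])/2)
    x,y=u-sn["cx"],v-sn["cy"];r=np.hypot(x,y)+1e-9;t=r/f
    d=np.array([np.sin(t)*x/r,-np.sin(t)*y/r,-np.cos(t)])
    M=sn["mount"];Rt=R.from_quat(st["tool_rot"]).as_matrix()
    return Rt@M[:3,3]+st["tool_pos"],Rt@M[:3,:3]@d
def wproj(sn,st,P):
    f=240/np.tan(np.radians(sn["fov_y"])/2)
    M=sn["mount"];Rt=R.from_quat(st["tool_rot"]).as_matrix()
    c=M[:3,:3].T@(Rt.T@(np.asarray(P)-st["tool_pos"])-M[:3,3])
    x,y,z=c[0],-c[1],-c[2];n=np.hypot(x,y);t=np.arctan2(n,z)
    return sn["cx"]+f*t*x/n,sn["cy"]+f*t*y/n
def pl(o,d,z): return o+d*(z-o[2])/d[2]
def px(sn,u,v,z): return pl(*ray(sn,u,v),z)
def proj(sn,P):
    f=240/np.tan(np.radians(sn["fov_y"])/2)
    c=sn["view"][:3,:3]@P+sn["view"][:3,3];return sn["cx"]-f*c[0]/c[2],sn["cy"]+f*c[1]/c[2]
E
python3 - <<'E'
from h import *
s,d=pickle.load(open("snap0.pkl","rb"))
print(R.from_quat(s["tool_rot"]).as_matrix().round(3))
im=d["top"]["img"];hsv=cv2.cvtColor(im,cv2.COLOR_RGB2HSV)
c=im[150:350,100:560]
for n,(y,x) in {"a":(170,190),"b":(170,340),"c":(265,110),"d":(265,400),"e":(265,240)}.items():
    pass
tiles=[im[y:y+70,x:x+100] for y,x in[(180,190),(170,310),(190,370),(275,105),(265,330),(270,425)]]
tiles=[cv2.resize(t,None,fx=2.6,fy=2.6*1.0*1.0,interpolation=cv2.INTER_CUBIC) for t in tiles]
o=np.vstack([np.hstack(tiles[:3]),np.hstack(tiles[3:])]);cv2.imwrite("pics/t1.png",o[:,:,::-1])
m=((hsv[:,:,1]<60)&(hsv[:,:,2]>120)).astype(np.uint8)*255; m[:90]=0
cs,_=cv2.findContours(m,cv2.RETR_CCOMP,cv2.CHAIN_APPROX_NONE)
for c in cs:
    if cv2.contourArea(c)>15: print("white",cv2.minAreaRect(c),cv2.contourArea(c))
E
```

```text
[[ 0.389 -0.001  0.921]
 [-0.921  0.002  0.389]
 [-0.002 -1.     0.   ]]
white ((476.0, 312.0), (12.0, 12.0), 90.0) 114.0
white ((475.5000305175781, 312.0), (9.192387580871582, 9.192388534545898), 45.0) 67.0
white ((382.7500305175781, 301.7500305175781), (4.949747085571289, 4.242640495300293), 45.0) 15.5
white ((151.1724090576172, 309.9310302734375), (45.432029724121094, 25.998672485351562), 23.198591232299805) 1110.5
white ((165.75, 316.2500305175781), (7.071067810058594, 6.363960266113281), 45.0) 38.5
white ((151.20619201660156, 310.03607177734375), (19.697715759277344, 14.925589561462402), 23.96249008178711) 262.0
white ((136.75001525878906, 303.7500305175781), (6.363961219787598, 7.071067810058594), 45.0) 37.5
white ((376.5588073730469, 303.2646789550781), (25.706260681152344, 46.53158950805664), 77.47119140625) 1125.5
white ((360.5, 307.0), (7.0, 6.0), 0.0) 35.5
white ((392.5, 300.0), (7.0, 6.0), 0.0) 35.5
white ((377.0577087402344, 302.7884521484375), (12.551432609558105, 20.592195510864258), 78.69007110595703) 221.5
white ((266.0, 296.0), (20.0, 18.0), 90.0) 278.0
white ((265.7500305175781, 295.2500305175781), (15.55634880065918, 16.263456344604492), 45.0) 204.5
white ((412.5429382324219, 224.8452606201172), (43.786537170410156, 42.876548767089844), 15.5241117477417) 1783.0
white ((421.7486877441406, 219.09190368652344), (16.61585235595703, 4.925937652587891), 53.97262954711914) 42.5
white ((235.2000274658203, 219.4000244140625), (35.7770881652832, 36.671512603759766), 63.43495178222656) 1267.0
white ((118.0, 193.5), (37.0, 2.0), 90.0) 45.5
white ((354.8624572753906, 162.31619262695312), (5.37441349029541, 19.723085403442383), 59.534454345703125) 19.0
```

View pics/t1.png

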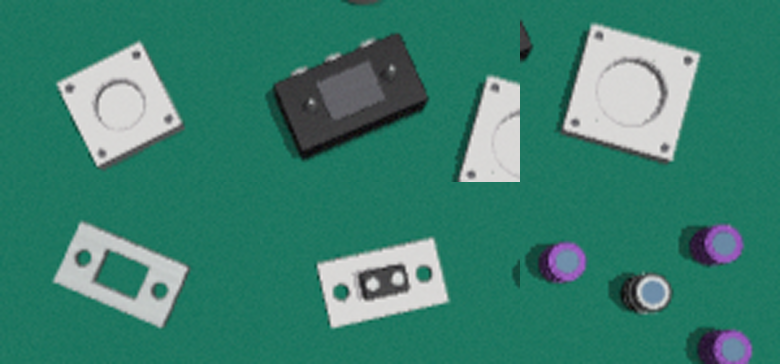

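Run:
```python
from h import *
s,d=pickle.load(open("snap0.pkl","rb"));t=d["top"]
P=lambda n,u,v,z:print(n,px(t,u,v,z)[:2].round(1))
P("sp h1",136.7,303.7,8);P("sp h2",165.8,316.3,8);P("sp c",151.2,310,6)
P("cov h1",360.5,307,6);P("cov h2",392.5,300,6)
P("pin1",330,209.6,67);P("pin2",360.4,198.5,67)
P("smallbore",236.2,220.4,24);P("largebore",413.1,225.4,24)
P("largeb",265.8,295.5,55);P("smallb",475.5,312,45)
P("pur",442.5,300,45);P("pur",502.5,294,45);P("pur",506,334,45)
P("jar",350.5,150.5,70);P("bin",526,229,45)
```

```text
sp h1 [448.5 387.6]
sp h2 [422.8 325.4]
sp c [435.7 357.1]
cov h1 [444.5 -79.4]
cov h2 [ 459.3 -146. ]
pin1 [638.  -15.2]
pin2 [661.2 -76.9]
smallbore [623.1 181.6]
largebore [ 613.8 -188.9]
largeb [464.3 113.1]
smallb [ 434.2 -307.4]
pur [ 457.8 -242.1]
pur [ 470.5 -362.7]
pur [ 391.1 -366.4]
jar [761.4 -56.9]
bin [ 603.3 -415.9]
```

```bash
cat > go.py <<'E'
import sys
from h import *
from workcell import ctrl
def d(x,y,z,a,s=None):
    s=s or ctrl.read_state()
    M=R.from_quat(s["tool_rot"]).as_matrix();v=M.T@(np.array([x,y,z])-s["tool_pos"])
    cur=np.arctan2(M[1,0],M[0,0]);w=-(np.radians(a)-cur);w=(w+np.pi)%(2*np.pi)-np.pi
    print("t%.2f pos"%s["time_s"],s["tool_pos"].round(1),"a",np.degrees(cur).round(2),"F",s["force"].round(1),"w",round(s["width"]*94,1),"q6",s["joint_positions"][5].round(2))
    print("DELTA",v.round(1),"yaw",w.round(3),"dist",np.linalg.norm(v).round(0))
if __name__=="__main__": d(*map(float,sys.argv[1:5]))
E
python3 go.py 436 357 186 -22.5
```

```text
t0.15 pos [ 214.  -506.2  186.3] a -67.09 F [ 0.6  0.2 -0.3] w 93.9 q6 -0.1
DELTA [-708.7    1.6  540.5] yaw -0.778 dist 891.0
```

Call:
move_arm --pt "-20 0 15 -0.03" --pt "-60 0 45 -0.1" --pt "-105 0 80 -0.2" --pt "-150 0 115 -0.3" --pt "-200 0 152 -0.4" --pt "-250 0 190 -0.5" --pt "-300 0 228 -0.6" --pt "-345 0 263 -0.7" --pt "-375 0 286 -0.75" --pt "-380 0 290 -0.78" --grip 94

```text
time_s: 1.4
tool_pos: [333.3, -42.0, 187.0]
tool_rot: [0.694, -0.135, 0.135, -0.694]
force: [0.9, -0.6, -1.0]
width: 1.001
```

```bash
cat > wr.py <<'E'
import sys
from h import *
from workcell import ctrl
n=sys.argv[1]
s=ctrl.read_state();a=ctrl.snapshot("wrist");pickle.dump((s,a),open(n+".pkl","wb"));cv2.imwrite(f"pics/{n}.png",a["img"][:,:,::-1])
print(s["tool_pos"].round(1))
E
python3 wr.py w1; python3 go.py 436 357 186 -22.5
```

```text
[333.3 -42.  187. ]
t1.45 pos [333.3 -42.6 187. ] a -22.12 F [-0.6  0.4 -0.4] w 93.8 q6 0.09
DELTA [-55.4   1.  408.9] yaw 0.007 dist 413.0
```

View pics/w1.png

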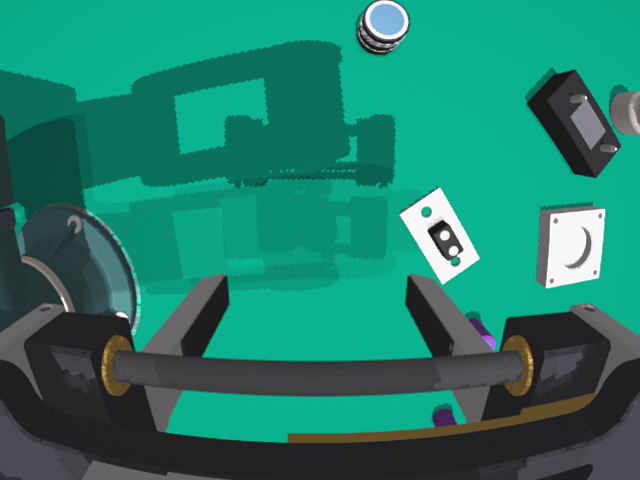

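The wrist view shows the cover (440,240), the housing (590,125), the large mount (575,247) and the large barrel (385,20). I'll go on to the spacer.

Call:
move_arm --pt "-3 0 25 0" --pt "-10 0 75 0" --pt "-18 0 130 0" --pt "-26 0 190 0" --pt "-34 0 250 0" --pt "-42 0 310 0" --pt "-49 0 365 0" --pt "-54 0 400 0" --pt "-55 0 409 0" --pt "-55 0 409 0"

```text
time_s: 2.7
tool_pos: [439.0, 353.9, 186.6]
tool_rot: [0.694, -0.138, 0.138, -0.693]
force: [0.3, 0.4, -0.5]
width: 1.001
```

```bash
python3 wr.py w2; python3 go.py 436 357 186 -22.5
```

```text
[439.  353.9 186.6]
t2.75 pos [438.9 353.6 186.9] a -22.52 F [-0.6  0.  -0. ] w 94.0 q6 0.97
DELTA [-4.   0.9  2. ] yaw -0.0 dist 5.0
```

View pics/w2.png

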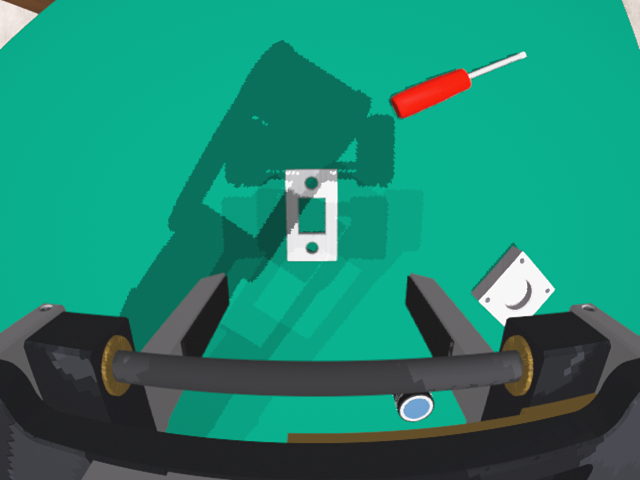

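Wrist view: the spacer is centred at about (312,215), with its holes at (311,183) and (312,247); the fingers are on either side of it.

Run:
```python
from h import *
s,a=pickle.load(open("w2.pkl","rb"))
im=a["img"];g=cv2.cvtColor(im,cv2.COLOR_RGB2HSV)
m=((g[:,:,1]<70)&(g[:,:,2]>60)).astype(np.uint8)[160:270,270:350]
m=np.ascontiguousarray(m)*255
cs,h=cv2.findContours(m,cv2.RETR_CCOMP,cv2.CHAIN_APPROX_NONE)
for c in cs:
    if cv2.contourArea(c)>30:
        r=cv2.minAreaRect(c);M=cv2.moments(c);u,v=M["m10"]/M["m00"]+270,M["m01"]/M["m00"]+160
        print(cv2.contourArea(c),r[1],r[2],(u,v),pl(*wray(a,s,u,v),8).round(1),pl(*wray(a,s,u,v),0).round(1))
```

```text
4572.5 (51.99999237060547, 90.99998474121094) -0.0 (311.2300346273009, 214.00973209404046) [434.5 360.5   8. ] [433.8 359.2   0. ]
100.0 (11.31370735168457, 11.31370735168457) 45.0 (311.72833333333335, 246.565) [421.5 328.2   8. ] [420.6 326.2   0. ]
952.5 (28.0, 36.0) 0.0 (311.4260717410324, 214.7018372703412) [434.4 359.7   8. ] [433.7 358.4   0. ]
121.0 (12.020814895629883, 12.020814895629883) 45.0 (311.1515151515151, 182.4793388429752) [447.  390.6   8. ] [446.6 389.9   0. ]
```

```bash
python3 go.py 434.7 358.7 9.5 -22.2
```

```text
t2.75 pos [438.9 353.6 186.9] a -22.52 F [-0.6  0.  -0. ] w 94.0 q6 0.97
DELTA [ -5.9 177.4   3.3] yaw -0.006 dist 178.0
```

Call:
move_arm --pt "-3 15 2 -0.006" --pt "-6 45 3 -0.006" --pt "-6 85 3 -0.006" --pt "-6 120 3 -0.006" --pt "-6 145 3 -0.006" --pt "-6 158 3 -0.006" --pt "-6 160 3 -0.006" --pt "-6 160 3 -0.006" --grip 80

```text
time_s: 3.75
tool_pos: [434.6, 360.6, 28.2]
tool_rot: [-0.694, 0.135, -0.136, 0.694]
force: [0.6, 0.0, -0.0]
width: 0.85
```

```bash
python3 wr.py w3; python3 go.py 434.7 358.7 9.5 -22.2
```

```text
[434.6 360.6  28.2]
t3.80 pos [434.8 360.8  28.5] a -22.07 F [-0.6  0.4  0.6] w 80.0 q6 0.98
DELTA [ 0.7 19.  -2.1] yaw 0.002 dist 19.0
```

View pics/w3.png

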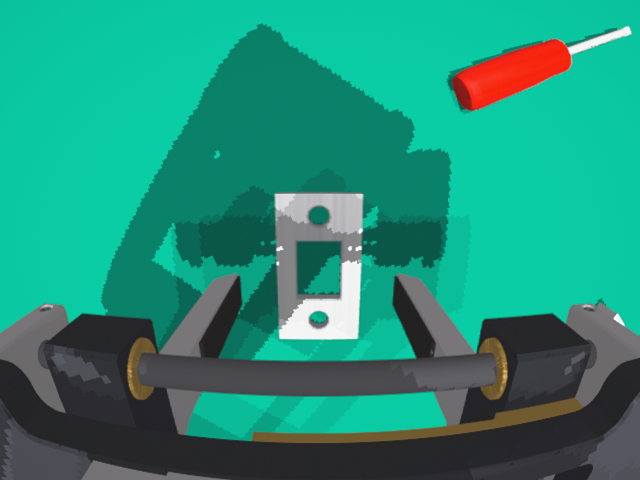

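Fingertips at (225,278) and (405,278), straddling the spacer, whose holes are at (318,215) and (318,319).

```bash
python3 - <<'E'
from h import *
s,a=pickle.load(open("w3.pkl","rb"))
for u,v in[(318.5,214.5),(318.5,318.5),(319,268)]: print(pl(*wray(a,s,u,v),7).round(1))
print(wproj(a,s,s["tool_pos"]+[0,0,-21.]))
E
python3 go.py 434.3 360 9.5 -22.2
```

```text
[447.2 391.2   7. ]
[421.4 327.5   7. ]
[434.8 359.9   7. ]
(np.float64(318.20712992757086), np.float64(267.11243637883655))
t3.80 pos [434.8 360.8  28.5] a -22.07 F [-0.6  0.4  0.6] w 80.0 q6 0.98
DELTA [-0.1 19.  -1. ] yaw 0.002 dist 19.0
```

Call:
move_arm --pt "0 8 -1 0" --pt "0 15 -1 0" --pt "0 19 -1 0" --pt "0 19 -1 0"

```text
time_s: 4.3
tool_pos: [433.1, 359.2, 7.4]
tool_rot: [0.694, -0.136, 0.135, -0.694]
force: [0.0, -0.2, 0.0]
width: 0.85
```

Call:
move_arm --pt "0 0 0 0" --pt "0 0 0 0" --pt "0 0 0 0" --pt "0 0 0 0" --pt "0 0 0 0" --grip 40

```text
time_s: 4.92
tool_pos: [433.6, 359.5, 8.2]
tool_rot: [0.694, -0.135, 0.135, -0.694]
force: [-0.9, 0.8, 0.4]
width: 0.429
```

```bash
python3 wr.py w4; python3 go.py 434.3 360 9.5 -22.2
```

```text
[433.6 359.5   8.2]
t4.97 pos [433.6 359.5   8.2] a -22.06 F [ 1.3  0.2 -0.1] w 39.9 q6 0.98
DELTA [ 0.5 -1.3  0.8] yaw 0.002 dist 2.0
```

View pics/w4.png

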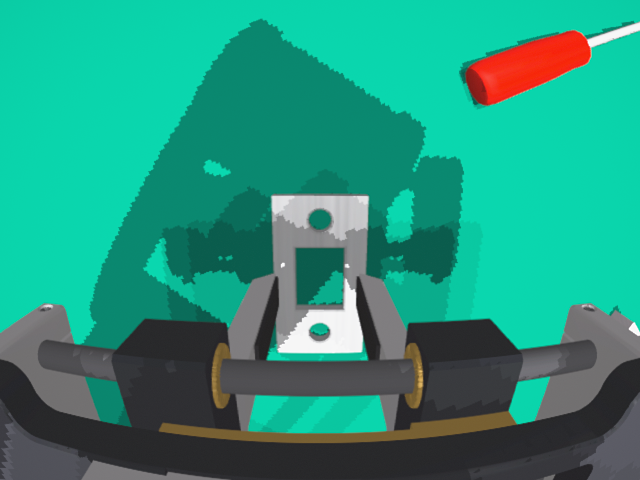

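Call:
move_arm --pt "0 -5 0 0" --pt "0 -15 0 0" --pt "0 -28 0 0" --pt "0 -30 0 0" --pt "0 -30 0 0"

```text
time_s: 5.6
tool_pos: [433.8, 359.6, 38.7]
tool_rot: [-0.694, 0.135, -0.136, 0.694]
force: [0.6, 0.3, 0.1]
width: 0.422
```

```bash
python3 wr.py w5; python3 go.py 434.3 360 9.5 -22.2
```

```text
[433.8 359.6  38.7]
t5.65 pos [433.5 359.4  38.2] a -22.06 F [-0.3 -0.6  0.1] w 39.8 q6 0.98
DELTA [ 0.6 28.7  0.8] yaw 0.002 dist 29.0
```

View pics/w5.png

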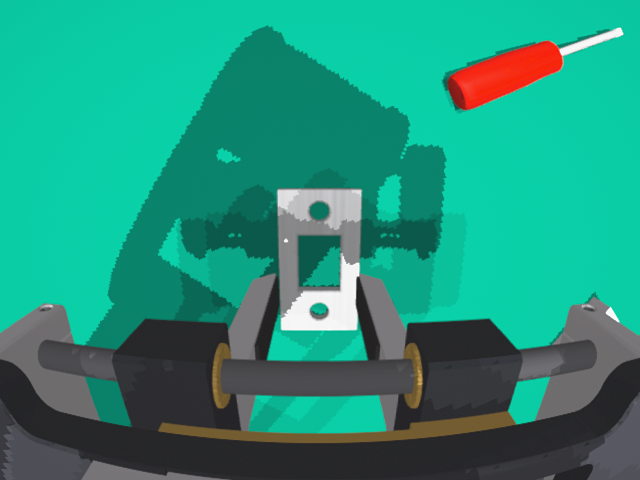

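Run:
```python
import cv2,numpy as np
a=cv2.imread("pics/w4.png")[180:360,220:420];b=cv2.imread("pics/w5.png")[180:360,220:420]
cv2.imwrite("pics/z1.png",np.hstack([cv2.resize(x,(390,351),interpolation=cv2.INTER_CUBIC) for x in(a,b)]))
```

```text
(no output)
```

View pics/z1.png

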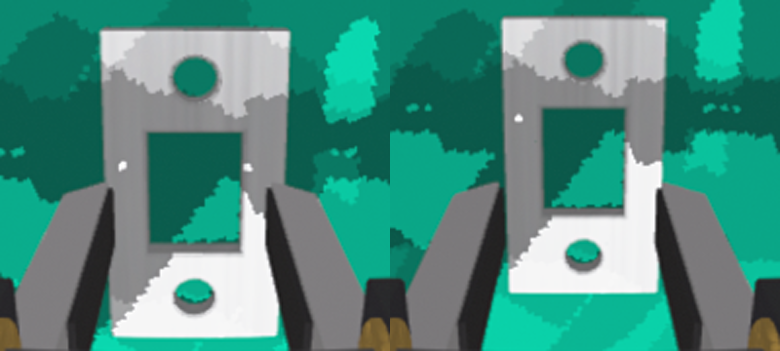

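Run:
```python
from h import *
for n in("w2","w3","w4","w5"):
    s,a=pickle.load(open(n+".pkl","rb"))
    im=a["img"];g=cv2.cvtColor(im,cv2.COLOR_RGB2HSV)
    m=((g[:,:,1]>90)).astype(np.uint8)*255
    cs,h=cv2.findContours(m,cv2.RETR_LIST,cv2.CHAIN_APPROX_NONE)
    H=[]
    for c in cs:
        ar=cv2.contourArea(c);(u,v),_=cv2.minEnclosingCircle(c)
        M=cv2.moments(c)
        if 30<ar<700 and 290<u<340 and 170<v<345: H.append((M["m10"]/M["m00"],M["m01"]/M["m00"],ar))
    print(n,np.round(H,1))
    hs=[(u,v) for u,v,_ in H]
    if len(hs)>=2:
      for z in(8,16):
        p=[pl(*wray(a,s,*q),z) for q in (hs[0],hs[-1])];print(z,np.linalg.norm(p[0]-p[1]))
```

```text
w2 [[311.8 246.6  66. ]
 [311.1 182.5  85. ]]
8 67.41708811378449
16 65.98446299986308
w3 [[318.3 316.7 144.5]
 [318.4 215.3 259. ]]
8 66.65827820348052
16 64.21611213385793
w4 [[319.2 329.  164.5]
 [319.6 219.3 316.5]]
8 66.63540874823698
16 63.94616420056767
w5 [[318.8 308.5 138. ]
 [318.9 210.5 242. ]]
8 66.71710561457418
16 64.38405127488956
```

Call:
move_arm --pt "0 5 0 0" --pt "0 15 0.5 0" --pt "0 24 0.5 0" --pt "0 29 0.5 0" --pt "0 29 0.5 0" --grip 75

```text
time_s: 6.28
tool_pos: [433.3, 359.6, 8.3]
tool_rot: [0.694, -0.136, 0.135, -0.694]
force: [0.1, 0.2, 0.2]
width: 0.797
```

Call:
move_arm --pt "0 1 0 0" --pt "0 2 0 0" --pt "0 2 0 0"

```text
time_s: 6.65
tool_pos: [433.8, 360.0, 7.3]
tool_rot: [-0.694, 0.135, -0.135, 0.694]
force: [-0.5, -0.4, -0.2]
width: 0.797
```

```bash
python3 wr.py w6; python3 -c "
from workcell import ctrl;import cv2
a=ctrl.snapshot('scene');cv2.imwrite('pics/s6.png',cv2.resize(a['img'][130:260,430:590,::-1],None,fx=4,fy=4,interpolation=2))"; python3 go.py 434.3 360 9.5 -22.2
```

```text
[433.8 360.    7.3]
t6.75 pos [433.8 360.    7.3] a -22.06 F [-0.5 -0.1 -0. ] w 74.8 q6 0.98
DELTA [ 0.4 -2.2  0.2] yaw 0.002 dist 2.0
```

View pics/s6.png

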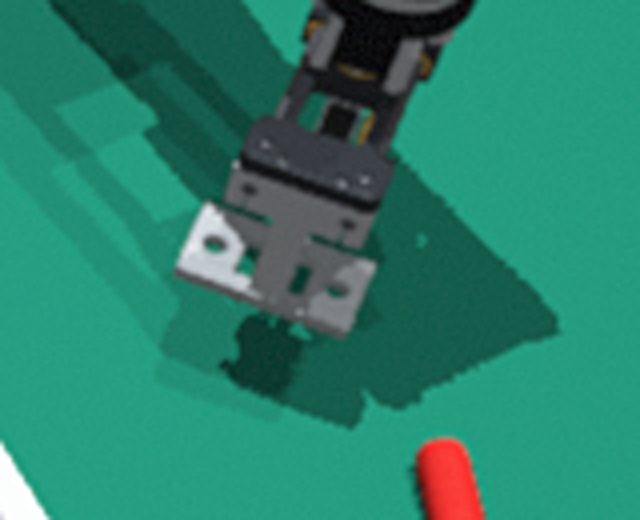

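View pics/w6.png

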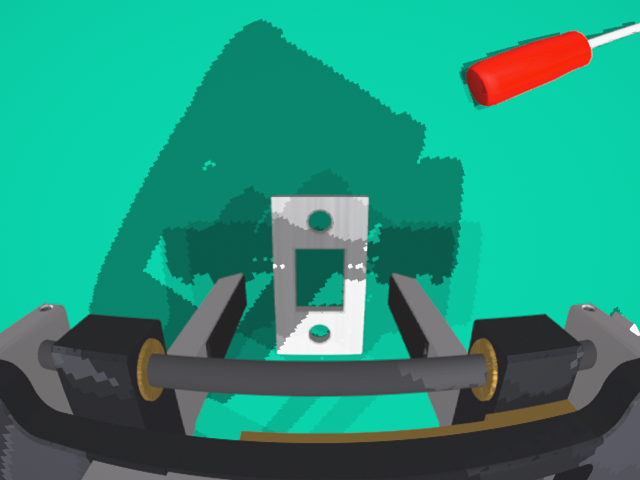

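Fingers visibly hover over the bench although the stated TCP height says they shouldn't; I'll lower in small, force-watched steps.

Call:
move_arm --pt "0 1.5 0 0" --pt "0 3 0 0" --pt "0 4 0 0" --pt "0 4 0 0"

```text
time_s: 7.25
tool_pos: [433.6, 359.9, 2.9]
tool_rot: [0.694, -0.135, 0.135, -0.694]
force: [-0.0, -0.3, -1.1]
width: 0.797
```

Call:
move_arm --pt "0 1 0 0" --pt "0 2 0 0" --pt "0 2 0 0"

```text
time_s: 7.62
tool_pos: [433.7, 359.9, 1.0]
tool_rot: [0.694, -0.135, 0.135, -0.694]
force: [0.5, -1.3, -0.3]
width: 0.8
```

Call:
move_arm --pt "0 1 0 0" --pt "0 2 0 0" --pt "0 2 0 0"

```text
time_s: 8.0
tool_pos: [433.7, 359.9, -1.0]
tool_rot: [0.694, -0.135, 0.135, -0.694]
force: [0.3, 0.6, 0.4]
width: 0.799
```

Call:
move_arm --pt "0 1 0 0" --pt "0 2 0 0" --pt "0 2 0 0"

```text
time_s: 8.38
tool_pos: [433.7, 359.9, -3.0]
tool_rot: [0.694, -0.135, 0.135, -0.694]
force: [0.1, -0.2, -0.8]
width: 0.798
```

Call:
move_arm --pt "0 0.5 0 0" --pt "0 1 0 0" --pt "0 1.5 0 0" --pt "0 1.5 0 0"

```text
time_s: 8.88
tool_pos: [433.7, 359.9, -4.4]
tool_rot: [0.694, -0.135, 0.135, -0.694]
force: [-0.5, 0.6, -0.4]
width: 0.796
```

Call:
move_arm --pt "0 0 0 0" --pt "0 0 0 0" --pt "0 0 0 0" --pt "0 0 0 0" --grip 42

```text
time_s: 9.38
tool_pos: [433.7, 359.9, -4.4]
tool_rot: [0.694, -0.135, 0.135, -0.694]
force: [-0.4, 0.2, 0.5]
width: 0.453
```

```bash
python3 wr.py w7; python3 -c "
from workcell import ctrl;import cv2
a=ctrl.snapshot('scene');cv2.imwrite('pics/s7.png',cv2.resize(a['img'][130:260,430:590,::-1],None,fx=4,fy=4,interpolation=2))"; python3 go.py 434.3 360 9.5 -22.2
```

```text
[433.7 359.9  -4.4]
t9.47 pos [433.8 359.9  -4.3] a -22.06 F [-0.8 -0.2 -0.7] w 42.0 q6 0.98
DELTA [  0.5 -13.8   0.3] yaw 0.003 dist 14.0
```

View pics/s7.png

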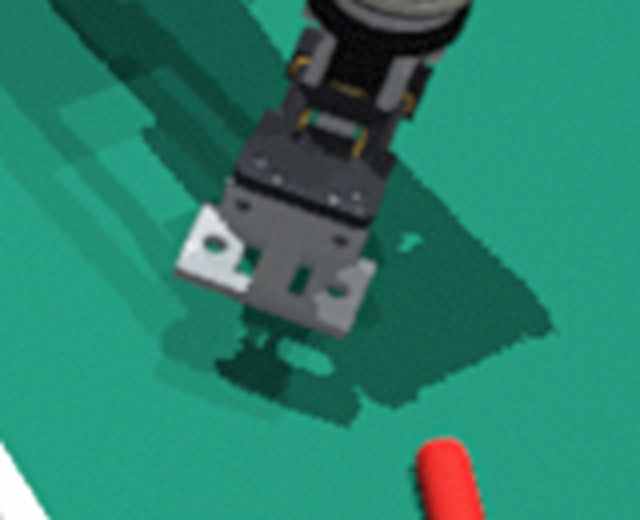

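View pics/w7.png

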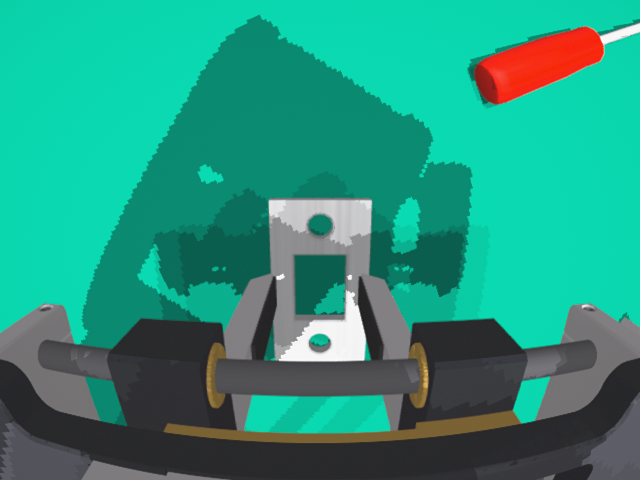

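Call:
move_arm --pt "0 0 0 0" --pt "0 0 0 0" --pt "0 1 0 0" --pt "0 2 0 0" --pt "0 2 0 0" --grip 70

```text
time_s: 10.1
tool_pos: [433.6, 359.9, -6.5]
tool_rot: [0.694, -0.135, 0.135, -0.694]
force: [-0.3, -0.2, 0.7]
width: 0.747
```

Call:
move_arm --pt "0 1 0 0" --pt "0 2 0 0" --pt "0 2 0 0"

```text
time_s: 10.48
tool_pos: [433.7, 359.9, -8.5]
tool_rot: [0.694, -0.135, 0.135, -0.694]
force: [-1.5, -0.3, 0.2]
width: 0.742
```

Call:
move_arm --pt "0 1 0 0" --pt "0 1 0 0"

```text
time_s: 10.72
tool_pos: [433.7, 359.9, -9.5]
tool_rot: [0.694, -0.135, 0.135, -0.694]
force: [0.2, -0.1, -0.8]
width: 0.747
```

Call:
move_arm --pt "0 1 0 0" --pt "0 1 0 0"

```text
time_s: 10.98
tool_pos: [433.6, 359.9, -10.5]
tool_rot: [0.694, -0.135, 0.135, -0.694]
force: [-0.3, -0.3, -0.3]
width: 0.745
```

```bash
python3 wr.py w8; python3 -c "
from workcell import ctrl;import cv2,pickle
a=ctrl.snapshot('scene');pickle.dump(a,open('s8.pkl','wb'));cv2.imwrite('pics/s8.png',cv2.resize(a['img'][130:230,450:550,::-1],None,fx=5.5,fy=5.5,interpolation=2))"; python3 go.py 434.3 360 9.5 -22.2
```

```text
[433.6 359.9 -10.5]
t11.07 pos [433.7 359.9 -10.4] a -22.06 F [-1.   0.4 -0.3] w 69.7 q6 0.98
DELTA [  0.5 -19.9   0.3] yaw 0.002 dist 20.0
```

View pics/s8.png

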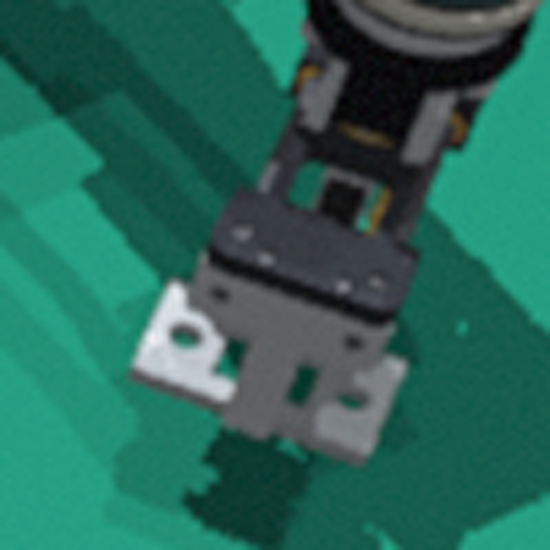

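View pics/w8.png

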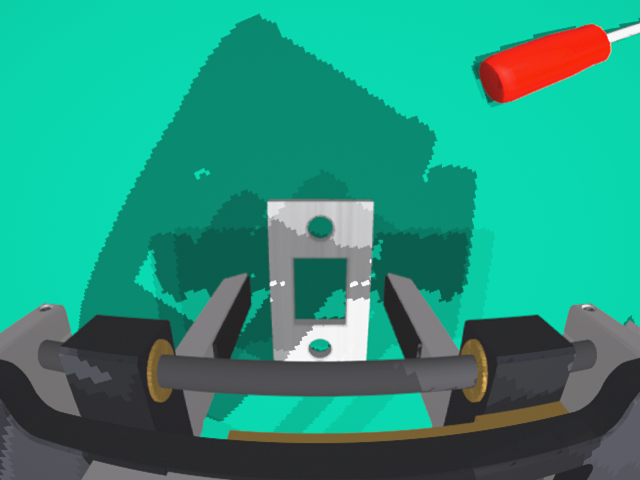

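Run:
```python
from h import *
a=pickle.load(open("s8.pkl","rb"));s,w=pickle.load(open("w8.pkl","rb"))
Rt=R.from_quat(s["tool_rot"]).as_matrix()
for ax in(35,47):
  for z in(0,8,16,24): print(ax,z,np.round(proj(a,np.r_[(s["tool_pos"]+Rt@[ax,0,0])[:2],z]),1))
print("want 498.2 209.5; spacer centre",proj(a,np.array([434.4,360,8])))
# camera height from spacer outline in w8
for n in ("w3","w5","w8"):
    s,w=pickle.load(open(n+".pkl","rb"))
    print(n,s["tool_pos"].round(1))
s,w=pickle.load(open("w8.pkl","rb"))
# top edge width
for z in(-8,0,8,16,24):
    p=[pl(*wray(w,s,u,202),z) for u in(267,374)];q=[pl(*wray(w,s,u,v),z) for u,v in((320,227),(319.5,347))]
    print(z,np.linalg.norm(p[0]-p[1]),np.linalg.norm(q[0]-q[1]),p[0].round(1),p[1].round(1))
```

```text
35 0 [492.9 208.7]
35 8 [493.8 206.4]
35 16 [494.8 204.1]
35 24 [495.7 201.7]
47 0 [491.2 212.6]
47 8 [492.1 210.3]
47 16 [493. 208.]
47 24 [494.  205.6]
want 498.2 209.5; spacer centre (np.float64(498.83976230279984), np.float64(195.52084071667838))
w3 [434.6 360.6  28.2]
w5 [433.8 359.6  38.7]
w8 [433.6 359.9 -10.5]
-8 57.20081231587808 73.97898049968973 [424.9 411.3  -8. ] [477.9 389.8  -8. ]
0 54.86036580260002 70.95203315477758 [426.3 412.    0. ] [477.2 391.4   0. ]
8 52.51991928932195 67.92508580986545 [427.8 412.7   8. ] [476.5 392.9   8. ]
16 50.179472776043866 64.8981384649533 [429.2 413.4  16. ] [475.8 394.5  16. ]
24 47.83902626276586 61.87119112004113 [430.7 414.   24. ] [475.  396.1  24. ]
```

Camera scale confirms the reported tool height, so the real fingertips sit about 20 mm behind the TCP, not 8 mm ahead as documented. I'll keep lowering until light contact to calibrate.

Call:
move_arm --pt "0 1 0 0" --pt "0 2 0 0" --pt "0 3 0 0" --pt "0 4 0 0" --pt "0 5 0 0" --pt "0 5 0 0"

```text
time_s: 11.82
tool_pos: [433.7, 359.9, -15.5]
tool_rot: [0.694, -0.135, 0.135, -0.694]
force: [0.7, -0.4, 0.7]
width: 0.748
```

Call:
move_arm --pt "0 1 0 0" --pt "0 2 0 0" --pt "0 2 0 0"

```text
time_s: 12.2
tool_pos: [433.6, 359.9, -17.5]
tool_rot: [0.694, -0.135, 0.135, -0.694]
force: [-1.3, -0.4, -0.2]
width: 0.748
```

Call:
move_arm --pt "0 0 0 0" --pt "0 0 0 0" --pt "0 0 0 0" --pt "0 0 0 0" --grip 42

```text
time_s: 12.7
tool_pos: [433.9, 359.9, -17.3]
tool_rot: [0.694, -0.135, 0.135, -0.694]
force: [0.9, 0.1, 0.0]
width: 0.55
```

Gripped at 51.7 mm. I'll open and probe the bench to learn the tip height exactly.

Call:
move_arm --pt "0 0 0 0" --pt "0 0 0 0" --pt "0 1 0 0" --pt "0 2 0 0" --pt "0 2 0 0" --grip 62

```text
time_s: 13.32
tool_pos: [433.8, 360.1, -18.0]
tool_rot: [-0.694, 0.135, -0.135, 0.694]
force: [-2.6, -1.6, 6.6]
width: 0.659
```

Call:
move_arm --pt "0 1 0 0" --pt "0 1 0 0"

```text
time_s: 13.58
tool_pos: [433.8, 360.1, -18.0]
tool_rot: [-0.694, 0.135, -0.135, 0.694]
force: [-4.3, -3.3, 10.8]
width: 0.661
```

Call:
move_arm --pt "0 1 0 0" --pt "0 1 0 0"

```text
time_s: 13.82
tool_pos: [433.8, 360.1, -18.1]
tool_rot: [-0.694, 0.135, -0.135, 0.694]
force: [-5.0, -3.5, 14.7]
width: 0.66
```

Contact at TCP z = −18, so the tips are 18 mm behind the TCP (z_tip = z_TCP + 18). I'll raise to leave the tips 1.5 mm off the bench and grip.

Call:
move_arm --pt "0 -3 0 0" --pt "0 -5.2 0 0" --pt "0 -5.2 0 0"

```text
time_s: 14.2
tool_pos: [433.7, 359.9, -16.5]
tool_rot: [0.694, -0.135, 0.135, -0.694]
force: [0.4, -0.2, 0.5]
width: 0.661
```

Call:
move_arm --pt "0 0 0 0" --pt "0 0 0 0" --pt "0 0 0 0" --pt "0 0 0 0" --grip 40

```text
time_s: 14.7
tool_pos: [433.4, 359.7, -16.6]
tool_rot: [0.694, -0.136, 0.135, -0.694]
force: [0.3, 0.1, -2.0]
width: 0.548
```

Call:
move_arm --pt "0 -5 0 0" --pt "0 -25 0 0" --pt "0 -60 0 0" --pt "0 -105 0 0" --pt "0 -140 0 0" --pt "0 -155 0 0" --pt "0 -155 0 0"

```text
time_s: 15.58
tool_pos: [434.2, 360.2, 139.6]
tool_rot: [-0.694, 0.135, -0.136, 0.694]
force: [0.7, -0.7, -2.5]
width: 0.547
```

```bash
python3 wr.py w9;  python3 go.py 649 -46 140 -20
```

```text
[434.2 360.2 139.6]
t15.62 pos [433.4 359.7 137.9] a -22.06 F [ 0.2 -0.4 -1.8] w 51.6 q6 0.98
DELTA [ 352.2   -2.  -295. ] yaw -0.036 dist 459.0
```

View pics/w9.png

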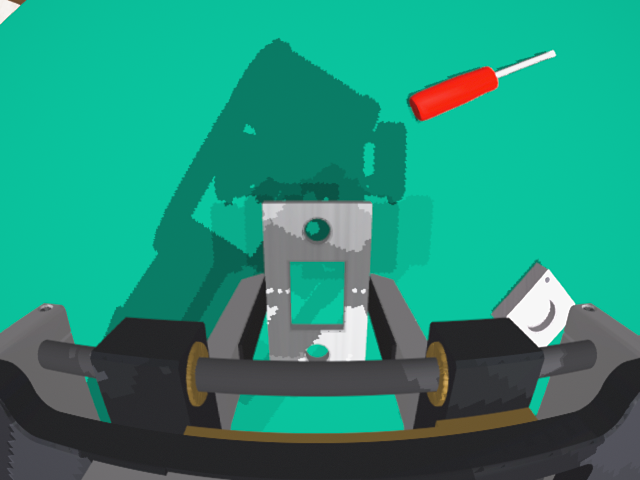

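```bash
python3 - <<'E'
from h import *
s,a=pickle.load(open("w9.pkl","rb"))
Rt=R.from_quat(s["tool_rot"]).as_matrix()
def tp(u,v,y):
    o,d=wray(a,s,u,v);o=Rt.T@(o-s["tool_pos"]);d=Rt.T@d
    return (o+d*(y-o[1])/d[1]).round(1)
print(tp(317.5,230,-24.5),tp(318,352.5,-24.5),tp(318,295,-24.5), tp(263.5,202,-24.5),tp(371,202,-24.5),tp(290,262,-24.5),tp(344,262,-24.5),tp(290,326,-24.5),tp(345,326,-24.5))
E
python3 go.py 649 -46 120 20.6
```

```text
[ -0.5 -24.5  33.9] [ -0.3 -24.5 -33.8] [ -0.3 -24.5   0.3] [-26.1 -24.5  47.6] [ 24.9 -24.5  47.6] [-14.  -24.5  17.8] [ 12.5 -24.5  17.8] [-14.9 -24.5 -17.5] [ 13.9 -24.5 -17.5]
t15.62 pos [433.4 359.7 137.9] a -22.06 F [ 0.2 -0.4 -1.8] w 51.6 q6 0.98
DELTA [ 352.2   18.  -295. ] yaw -0.745 dist 460.0
```

Call:
move_arm --pt "15 0 -13 -0.03" --pt "50 0 -42 -0.1" --pt "100 0 -84 -0.2" --pt "150 0 -126 -0.3" --pt "200 0 -168 -0.4" --pt "250 0 -210 -0.5" --pt "300 0 -251 -0.6" --pt "335 0 -281 -0.7" --pt "350 0 -294 -0.74" --pt "352 0 -295 -0.745"

```text
time_s: 16.88
tool_pos: [648.2, -47.1, 135.4]
tool_rot: [-0.695, -0.124, 0.127, 0.697]
force: [-0.0, 0.6, -2.4]
width: 0.548
```

Call:
move_arm --pt "0 0 0 0" --pt "0 0 0 0"

```text
time_s: 17.12
tool_pos: [648.6, -44.1, 138.5]
tool_rot: [-0.695, -0.127, 0.127, 0.696]
force: [0.9, -0.7, -2.1]
width: 0.546
```

```bash
python3 wr.py w10;  python3 go.py 649 -46 120 20.6
```

```text
[648.6 -44.1 138.5]
t17.18 pos [648.7 -44.2 138.9] a 20.72 F [ 0.4  0.7 -0.6] w 51.8 q6 -0.52
DELTA [-0.4 18.9 -1.8] yaw 0.002 dist 19.0
```

View pics/w10.png

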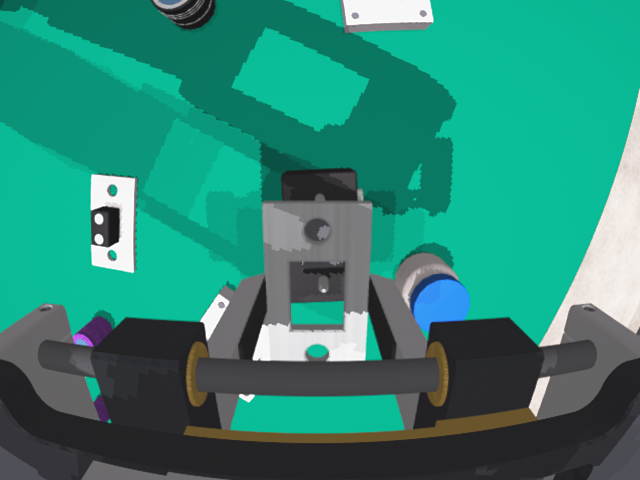

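Wrist view: the spacer is held over the housing; the pins show at about (320,197) above the frame and (323,283) through the window.

Run:
```python
import cv2
a=cv2.imread("pics/w10.png")[160:340,240:400];cv2.imwrite("pics/z2.png",cv2.resize(a,None,fx=3.3,fy=3.3,interpolation=cv2.INTER_CUBIC))
```

```text
(no output)
```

View pics/z2.png

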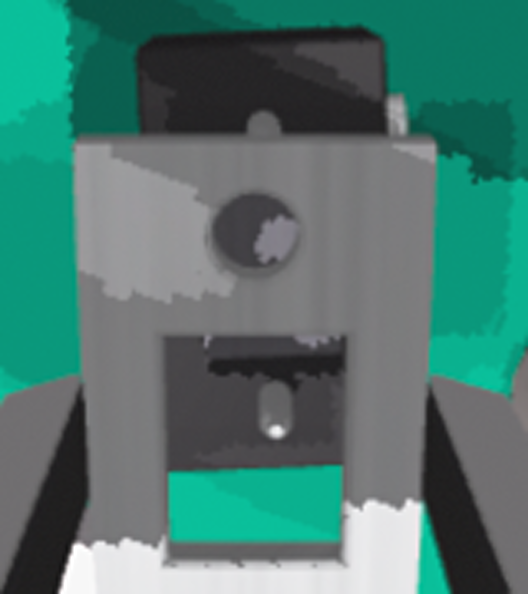

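Run:
```python
from h import *
s,a=pickle.load(open("w10.pkl","rb"));Rt=R.from_quat(s["tool_rot"]).as_matrix()
def f(n,u,v,z):
    p=pl(*wray(a,s,u,v),z);print(n,p.round(1),"tool",(Rt.T@(p-s["tool_pos"])).round(1))
f("near tip",323.9,290.5,68.5);f("near base far edge",323.2,275.5,45);f("far base far edge",320,194,45)
f("cornerL",282.4,173.2,45);f("cornerR",356.5,170.5,45)
```

```text
near tip [665.7 -75.2  68.5] tool [  5.   70.  -35.2]
near base far edge [664.1 -71.6  45. ] tool [  4.8  93.5 -31.2]
far base far edge [637.5  -9.   45. ] tool [ 2.1 93.5 36.7]
cornerL [604.   -3.8  45. ] tool [-27.4  93.6  53.4]
cornerR [657.6  18.7  45. ] tool [30.7 93.5 55.5]
```

Call:
move_arm --pt "1 8 0 -0.01" --pt "2.5 25 -0.6 -0.025" --pt "3.9 45 -1.3 -0.039" --pt "3.9 62 -1.3 -0.039" --pt "3.9 74 -1.3 -0.039" --pt "3.9 77 -1.3 -0.039" --pt "3.9 77 -1.3 -0.039" --pt "3.9 77 -1.3 -0.039"

```text
time_s: 18.18
tool_pos: [654.0, -45.6, 63.0]
tool_rot: [0.693, 0.141, -0.139, -0.693]
force: [-0.1, -0.5, -1.0]
width: 0.55
```

```bash
python3 wr.py w11;  python3 go.py 652 -46.8 60 22.9
python3 - <<'E'
import cv2
from workcell import ctrl
a=cv2.imread("pics/w11.png")[160:380,220:420];cv2.imwrite("pics/z3.png",cv2.resize(a,None,fx=2.7,fy=2.7,interpolation=cv2.INTER_CUBIC))
a=ctrl.snapshot('scene');cv2.imwrite('pics/s11.png',cv2.resize(a['img'][200:310,240:380,::-1],None,fx=5,fy=5,interpolation=2))
E
```

```text
[654.  -45.6  63. ]
t18.23 pos [654.  -45.6  63. ] a 22.86 F [ 0.3 -0.9 -2.6] w 51.4 q6 -0.56
DELTA [-2.3  3.  -0.3] yaw -0.001 dist 4.0
```

View pics/z3.png

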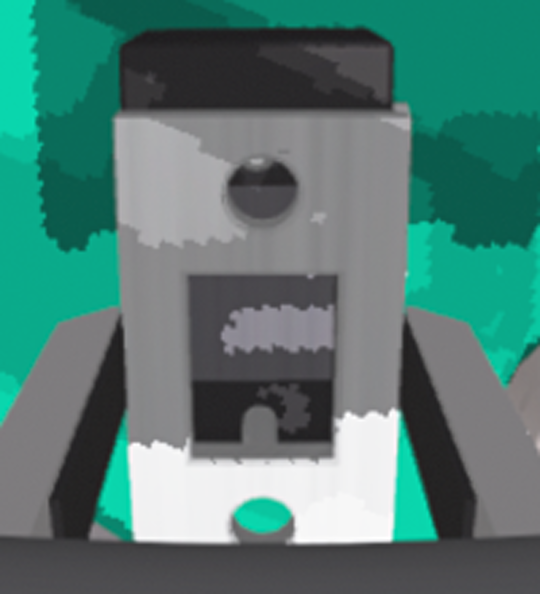

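View pics/s11.png

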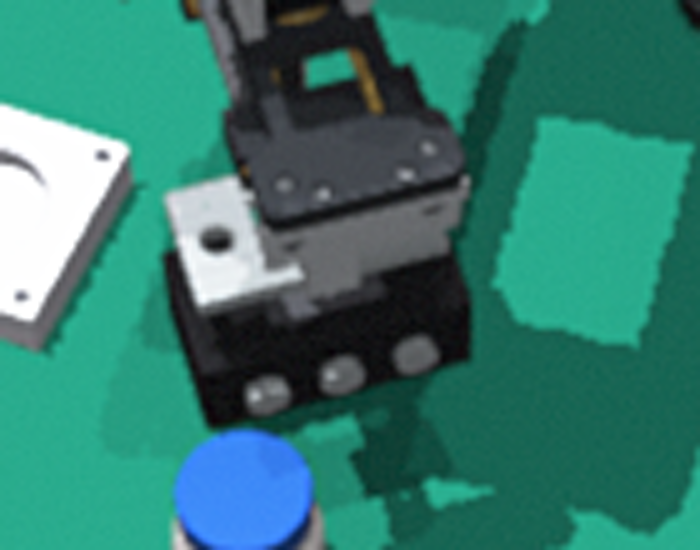

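Run:
```python
from h import *
s,a=pickle.load(open("w11.pkl","rb"));Rt=R.from_quat(s["tool_rot"]).as_matrix()
def f(n,u,v,z):
    p=pl(*wray(a,s,u,v),z);print(n,p.round(1),"tool",(Rt.T@(p-s["tool_pos"])).round(1))
Z=lambda x,y:(220+x/2.7,160+y/2.7)
f("near base far edge",*Z(260,405),45);f("far tip",*Z(257,161),69)
f("corL",*Z(121,42),45);f("corR",*Z(391,40),45)
zt=s["tool_pos"][2]+24.5
f("hole far",*Z(262,190),zt);f("edgeL",*Z(115,112),zt);f("edgeR",*Z(410,109),zt);f("win L",*Z(188,276),zt);f("win R",*Z(337,276),zt)
```

```text
near base far edge [664.  -71.3  45. ] tool [ -0.8  18.  -27.5]
far tip [638.9 -13.1  69. ] tool [-1.2 -6.1 35.8]
corL [603.4  -4.6  45. ] tool [-30.7  17.9  57.4]
corR [657.   18.3  45. ] tool [27.6 18.  57.8]
hole far [640.4 -14.2  87.5] tool [ -0.3 -24.5  34.2]
edgeL [611.1 -11.2  87.5] tool [-26.1 -24.6  48.3]
edgeR [658.7   9.4  87.5] tool [ 25.7 -24.5  48.8]
win L [634.2 -34.2  87.5] tool [-13.7 -24.5  18.2]
win R [659.2 -23.7  87.5] tool [ 13.4 -24.5  18.2]
```

Call:
move_arm --pt "-0.9 2 2 0" --pt "-0.9 5 2 0" --pt "-0.9 9 2 0" --pt "-0.9 13 2 0" --pt "-0.9 16 2 0" --pt "-0.9 19 2 0" --pt "-0.9 19 2 0"

```text
time_s: 19.15
tool_pos: [651.5, -44.0, 42.4]
tool_rot: [-0.693, -0.14, 0.14, 0.693]
force: [-0.1, 0.1, -1.1]
width: 0.551
```

```bash
python3 wr.py w12;  python3 go.py 652.5 -44.5 28.5 22.9
python3 - <<'E'
import cv2
from workcell import ctrl
a=cv2.imread("pics/w12.png")[160:380,220:420];cv2.imwrite("pics/z4.png",cv2.resize(a,None,fx=2.7,fy=2.7,interpolation=cv2.INTER_CUBIC))
E
```

```text
[651.5 -44.   42.4]
t19.20 pos [651.6 -44.   42.8] a 22.86 F [ 0.1  0.3 -1.6] w 51.4 q6 -0.55
DELTA [ 0.6 14.3 -0.8] yaw -0.001 dist 14.0
```

View pics/z4.png

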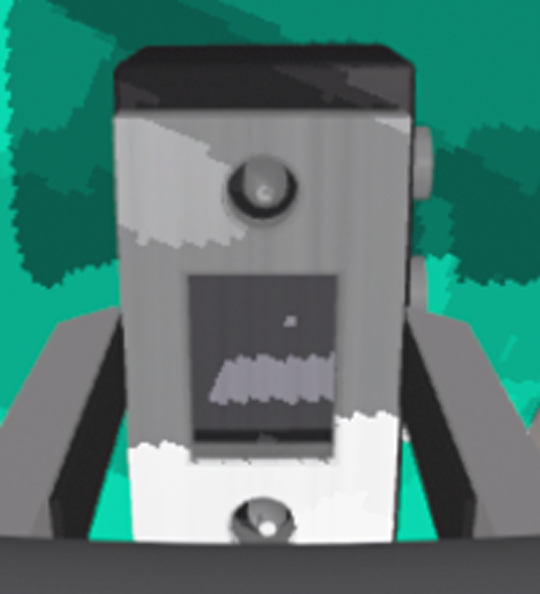

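Both pin tips are centred in the holes. Lowering to the housing.

Call:
move_arm --pt "0 3 0 0" --pt "0 6 0 0" --pt "0 9 0 0" --pt "0 11 0 0" --pt "0 13 0 0" --pt "0 13 0 0"

```text
time_s: 19.95
tool_pos: [651.5, -44.0, 29.6]
tool_rot: [-0.693, -0.14, 0.14, 0.693]
force: [-0.1, -0.1, -1.2]
width: 0.547
```

Call:
move_arm --pt "0 1 0 0" --pt "0 2 0 0" --pt "0 2 0 0"

```text
time_s: 20.32
tool_pos: [651.8, -44.0, 28.3]
tool_rot: [0.693, 0.14, -0.14, -0.693]
force: [-0.5, -0.3, 1.2]
width: 0.547
```

Call:
move_arm --pt "0 0 0 0" --pt "0 0 0 0" --pt "0 0 0 0" --pt "0 -8 0 0" --pt "0 -30 0 0" --pt "0 -70 0 0" --pt "0 -105 0 0" --pt "0 -120 0 0" --pt "0 -120 0 0" --pt "0 -120 0 0" --grip 75

```text
time_s: 21.58
tool_pos: [650.7, -43.9, 145.8]
tool_rot: [-0.693, -0.139, 0.141, 0.693]
force: [-0.4, -0.3, 0.6]
width: 0.796
```

```bash
python3 wr.py w13;  python3 go.py 452 -113 150 -167.5
```

```text
[650.7 -43.9 145.8]
t21.62 pos [650.6 -43.9 145.4] a 22.86 F [ 0.   0.7 -0.2] w 74.8 q6 -0.55
DELTA [-209.9   -3.8   13.5] yaw -2.961 dist 210.0
```

View pics/w13.png

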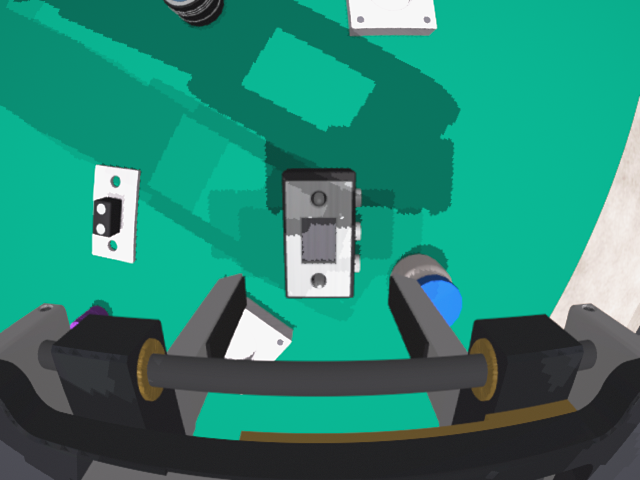

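The spacer lies flat with both pins through. The cover's holes are at (116,181) and (112,246).

```bash
python3 - <<'E'
from h import *
s,a=pickle.load(open("w13.pkl","rb"))
p,q=[pl(*wray(a,s,u,v),6) for u,v in((115.7,181.3),(112.3,245.7))];print(p,q,(p+q)/2,np.linalg.norm(p-q),np.degrees(np.arctan2(*(p-q)[1::-1]))-90)
h=[pl(*wray(a,s,u,v),69) for u,v in((319,197),(319,282))];print("pins",h,sum(h)/2)
E
python3 go.py 452 -113 100 12.8
```

```text
[444.110135   -77.82783079   6.        ] [ 458.69210519 -144.65625893    6.        ] [ 451.4011201  -111.24204486    6.        ] 68.40082354379004 12.309016081901262
pins [array([637.38162707,  -9.61845684,  69.        ]), array([663.53508585, -71.5446764 ,  69.        ])] [650.45835646 -40.58156662  69.        ]
t21.62 pos [650.6 -43.9 145.4] a 22.86 F [ 0.   0.7 -0.2] w 74.8 q6 -0.55
DELTA [-209.7   46.2   13.4] yaw 0.176 dist 215.0
```

Call:
move_arm --pt "-15 0 1 0.02" --pt "-55 0 4 0.06" --pt "-110 5 8 0.12" --pt "-160 20 11 0.16" --pt "-195 38 14 0.183" --pt "-208 45 14.7 0.183" --pt "-210 46 14.7 0.183" --pt "-210 46 14.7 0.183" --pt "-210 46 14.7 0.183" --grip 50

```text
time_s: 22.75
tool_pos: [453.8, -112.0, 102.5]
tool_rot: [0.703, 0.077, -0.076, -0.703]
force: [0.3, 0.0, -0.2]
width: 0.531
```

```bash
python3 wr.py w14;  python3 go.py 451.5 -112 -10 12.4
```

```text
[ 453.8 -112.   102.5]
t22.80 pos [ 453.6 -111.9  102.3] a 12.42 F [-0.   0.6  0.2] w 49.7 q6 -0.58
DELTA [ -2.2 112.3   0.4] yaw 0.0 dist 112.0
```

View pics/w14.png

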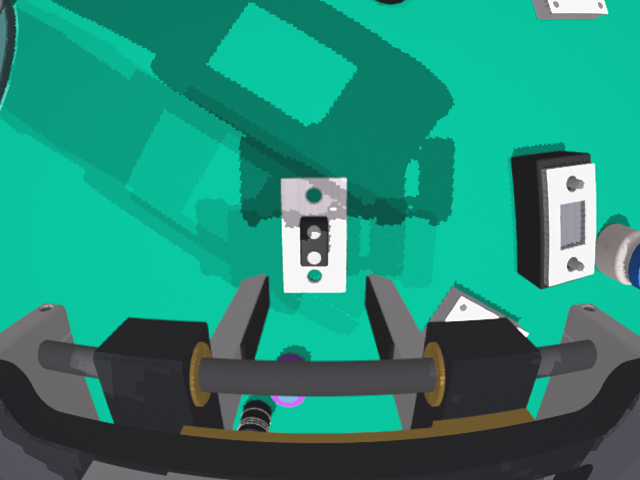

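Cover below the jaws: holes at (314,195) and (315,276), block centred at about (314,242).

```bash
python3 - <<'E'
from h import *
s,a=pickle.load(open("w14.pkl","rb"))
p,q=[pl(*wray(a,s,u,v),6) for u,v in((314,195.2),(314.8,275.5))];print(p,q,(p+q)/2,np.linalg.norm(p-q),np.degrees(np.arctan2(*(p-q)[1::-1]))-90)
E
python3 go.py 451.5 -112 -10 12.4
```

```text
[443.55641951 -78.10162738   6.        ] [ 458.60516133 -144.09431142    6.        ] [ 451.08079042 -111.0979694     6.        ] 67.68677107065452 12.845871706612598
t22.80 pos [ 453.6 -111.9  102.3] a 12.42 F [-0.   0.6  0.2] w 49.7 q6 -0.58
DELTA [ -2.2 112.3   0.4] yaw 0.0 dist 112.0
```

Call:
move_arm --pt "-1 15 0.5 -0.005" --pt "-2.4 45 1.2 -0.005" --pt "-2.4 75 1.2 -0.005" --pt "-2.4 95 1.2 -0.005" --pt "-2.4 106 1.2 -0.005" --pt "-2.4 111 1.2 -0.005" --pt "-2.4 111 1.2 -0.005"

```text
time_s: 23.68
tool_pos: [450.1, -111.4, -9.0]
tool_rot: [0.703, 0.078, -0.078, -0.703]
force: [-0.2, -0.6, 0.0]
width: 0.534
```

Call:
move_arm --pt "0 0 0 0" --pt "0 0 0 0" --pt "0 0 0 0" --pt "0 0 0 0" --pt "0 0 0 0" --grip 12

```text
time_s: 24.3
tool_pos: [450.3, -111.5, -8.7]
tool_rot: [0.703, 0.078, -0.078, -0.703]
force: [0.5, -0.2, 2.2]
width: 0.237
```

Call:
move_arm --pt "0 -5 0 0" --pt "0 -25 0 0" --pt "0 -60 0 0" --pt "0 -105 0 0" --pt "0 -140 0 0" --pt "0 -150 0 0" --pt "0 -150 0 0"

```text
time_s: 25.18
tool_pos: [449.7, -111.3, 140.5]
tool_rot: [-0.703, -0.078, 0.078, 0.703]
force: [-0.5, -0.3, -1.5]
width: 0.232
```

```bash
python3 wr.py w15;  python3 go.py 651 -42.5 141 22.9
```

```text
[ 449.7 -111.3  140.5]
t25.23 pos [ 449.  -111.1  139.3] a 12.66 F [-0.1  0.7 -1.6] w 21.8 q6 -0.59
DELTA [212.1  -2.1  22.7] yaw -0.179 dist 213.0
```

View pics/w15.png

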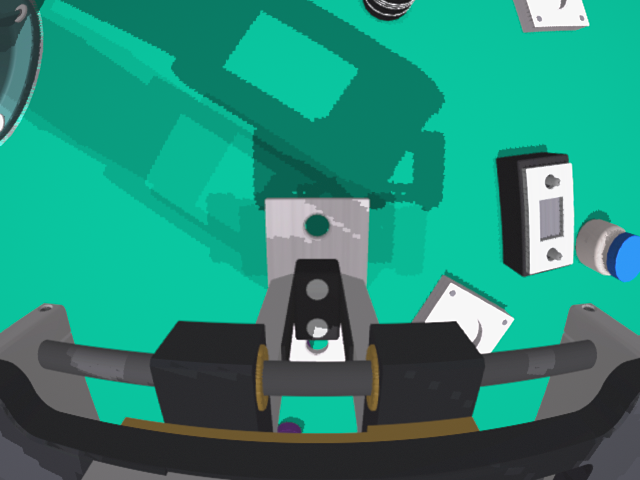

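Run:
```python
from h import *
s,a=pickle.load(open("w15.pkl","rb"))
Rt=R.from_quat(s["tool_rot"]).as_matrix()
def tp(u,v,y):
    o,d=wray(a,s,u,v);o=Rt.T@(o-s["tool_pos"]);d=Rt.T@d
    return (o+d*(y-o[1])/d[1]).round(1)
print(tp(317,225,-14.7),tp(317.5,344,-14.7),tp(264.8,199,-14.7),tp(369.5,199,-14.7))
```

```text
[ -0.4 -14.7  34.7] [ -0.2 -14.7 -33.7] [-26.5 -14.7  48.1] [ 25.9 -14.7  48. ]
```

```bash
python3 go.py 652 -44.2 140 22.9
```

```text
t25.23 pos [ 449.  -111.1  139.3] a 12.66 F [-0.1  0.7 -1.6] w 21.8 q6 -0.59
DELTA [212.7  -1.1  20.8] yaw -0.179 dist 214.0
```

Call:
move_arm --pt "15 0 1.5 -0.02" --pt "55 0 5 -0.06" --pt "110 0 11 -0.11" --pt "160 0 16 -0.15" --pt "198 5 19.5 -0.179" --pt "211 20 20.8 -0.179" --pt "212.7 40 20.8 -0.179" --pt "212.7 58 20.8 -0.179" --pt "212.7 66 20.8 -0.179" --pt "212.7 67 20.8 -0.179"

```text
time_s: 26.48
tool_pos: [651.8, -44.8, 73.3]
tool_rot: [-0.693, -0.14, 0.141, 0.693]
force: [-0.2, 0.1, -0.5]
width: 0.231
```

Call:
move_arm --pt "0 0 0 0" --pt "0 0 0 0"

```text
time_s: 26.72
tool_pos: [653.4, -44.7, 75.2]
tool_rot: [0.693, 0.141, -0.14, -0.693]
force: [0.3, -0.3, -1.2]
width: 0.233
```

```bash
python3 wr.py w16;  python3 go.py 652 -44.2 65 22.9
python3 - <<'E'
import cv2
a=cv2.imread("pics/w16.png")[160:380,220:420];cv2.imwrite("pics/z5.png",cv2.resize(a,None,fx=2.7,fy=2.7,interpolation=cv2.INTER_CUBIC))
E
```

```text
[653.4 -44.7  75.2]
t26.77 pos [653.4 -44.6  75. ] a 22.91 F [-0.2  0.6 -1.5] w 21.7 q6 -0.55
DELTA [-1.1 10.   0.9] yaw 0.0 dist 10.0
```

View pics/z5.png

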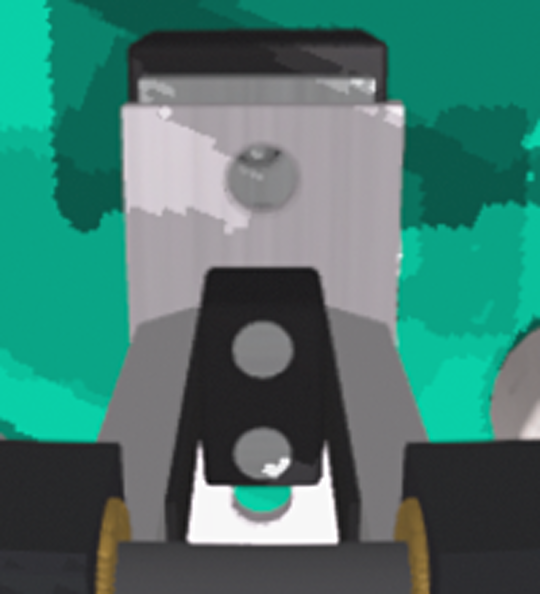

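Call:
move_arm --pt "-1 4 0.9 0" --pt "-1 8 0.9 0" --pt "-1 12 0.9 0" --pt "-1 16 0.9 0" --pt "-1 18 0.9 0" --pt "-1 18 0.9 0"

```text
time_s: 27.52
tool_pos: [651.4, -44.0, 55.5]
tool_rot: [-0.693, -0.14, 0.141, 0.693]
force: [0.8, -0.9, -2.2]
width: 0.23
```

```bash
python3 wr.py w17;  python3 go.py 652 -44.2 44.3 22.9
python3 - <<'E'
import cv2
from h import *
a=cv2.imread("pics/w17.png")[160:380,220:420];cv2.imwrite("pics/z6.png",cv2.resize(a,None,fx=2.7,fy=2.7,interpolation=cv2.INTER_CUBIC))
E
```

```text
[651.4 -44.   55.5]
t27.57 pos [651.6 -44.   55.8] a 22.92 F [ 0.4  0.4 -1.4] w 22.1 q6 -0.55
DELTA [ 0.3 11.5 -0.3] yaw 0.0 dist 12.0
```

View pics/z6.png

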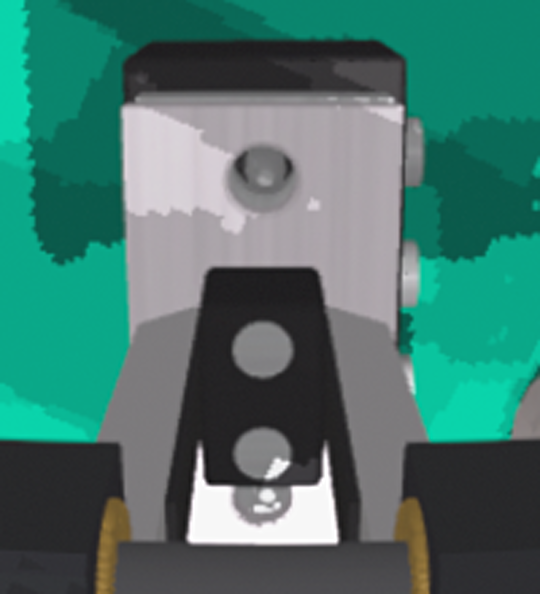

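Both pin tips line up with the cover holes. Lowering onto the spacer.

Call:
move_arm --pt "0 3 0 0" --pt "0 6 0 0" --pt "0 9 0 0" --pt "0 10.5 0 0" --pt "0 10.5 0 0"

```text
time_s: 28.2
tool_pos: [651.4, -44.0, 45.1]
tool_rot: [-0.693, -0.14, 0.141, 0.693]
force: [0.0, 0.1, -0.7]
width: 0.228
```

Call:
move_arm --pt "0 1 0 0" --pt "0 2 0 0" --pt "0 2 0 0"

```text
time_s: 28.58
tool_pos: [651.8, -44.1, 44.4]
tool_rot: [0.693, 0.141, -0.14, -0.693]
force: [-1.6, 0.6, 3.5]
width: 0.229
```

Call:
move_arm --pt "0 -1 0 0" --pt "0 -1 0 0" --pt "0 -1 0 0" --pt "0 -10 0 0" --pt "0 -35 0 0" --pt "0 -70 0 0" --pt "0 -90 0 0" --pt "0 -100 0 0" --pt "0 -100 0 0" --grip 50

```text
time_s: 29.7
tool_pos: [652.0, -44.1, 144.3]
tool_rot: [0.693, 0.141, -0.14, -0.693]
force: [0.7, -0.1, 0.0]
width: 0.533
```

```bash
python3 wr.py w18;  python3 go.py 434.2 -307.4 130 5; python3 -c "
from workcell import ctrl;import cv2,pickle
a=ctrl.snapshot('scene');cv2.imwrite('pics/s18.png',cv2.resize(a['img'][200:310,240:380,::-1],None,fx=5,fy=5,interpolation=2))"
```

```text
[652.  -44.1 144.3]
t29.75 pos [651.4 -44.  143. ] a 22.92 F [ 0.4 -0.6 -0.3] w 50.0 q6 -0.55
DELTA [-302.6   13.1 -158. ] yaw 0.313 dist 342.0
```

View pics/w18.png

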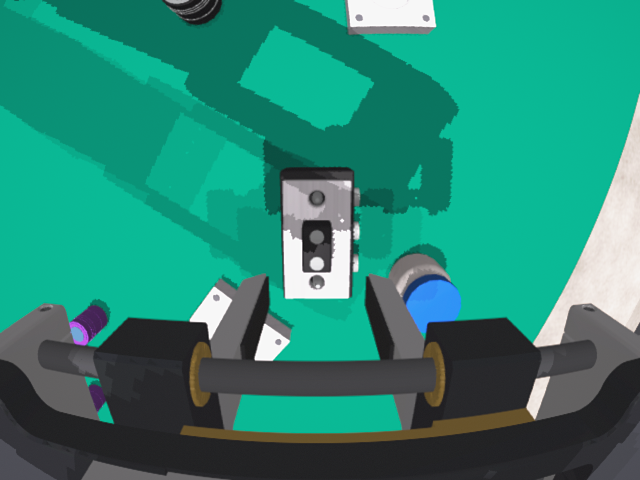

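View pics/s18.png

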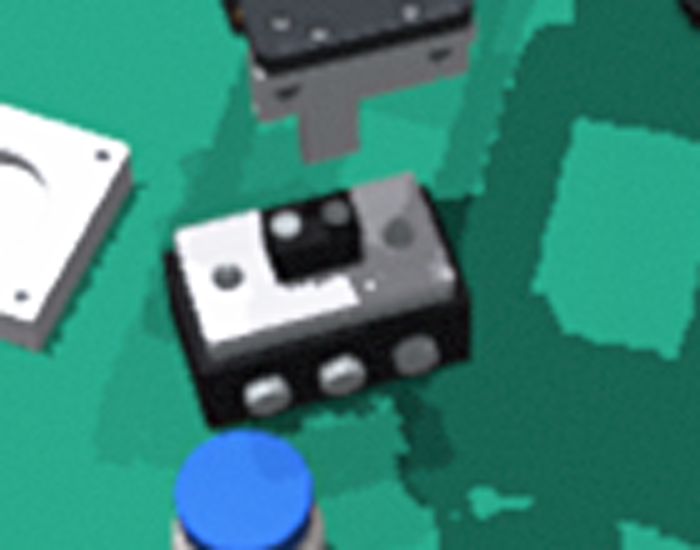

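Cover seated, with both pins through it. Next is the small barrel.

Call:
move_arm --pt "-15 0 -8 0.02" --pt "-55 0 -29 0.06" --pt "-110 0 -57 0.12" --pt "-165 3 -86 0.19" --pt "-220 8 -115 0.25" --pt "-265 12 -138 0.3" --pt "-295 13 -154 0.313" --pt "-302 13 -158 0.313" --pt "-302.6 13 -158 0.313" --pt "-302.6 13 -158 0.313"

```text
time_s: 31.05
tool_pos: [434.9, -306.6, 130.3]
tool_rot: [-0.706, -0.031, 0.031, 0.707]
force: [-0.1, 0.6, -0.7]
width: 0.53
```

```bash
python3 wr.py w19;  python3 go.py 434.2 -307.4 130 5
```

```text
[ 434.9 -306.6  130.3]
t31.10 pos [ 435.  -306.5  130.3] a 5.08 F [ 0.5 -0.2  0.3] w 50.1 q6 -0.81
DELTA [-0.9  0.3 -0.8] yaw 0.001 dist 1.0
```

View pics/w19.png

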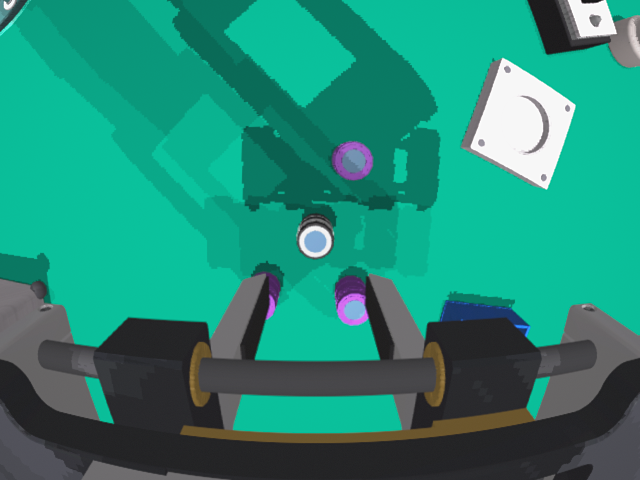

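Small barrel (white ring, blue glass) at (315.5,241); decoys at (352,160), (353,308) and (270,300).

Run:
```python
from h import *
s,a=pickle.load(open("w19.pkl","rb"));Rt=R.from_quat(s["tool_rot"]).as_matrix()
for u,v in((315.5,241),(352,159),(353.5,309)):
    p=pl(*wray(a,s,u,v),45);print(p.round(1),(Rt.T@(p-s["tool_pos"])).round(1))
```

```text
[ 433.1 -306.2   45. ] [-1.7 85.3  0.4]
[ 455.1 -239.8   45. ] [26.1 85.3 64.7]
[ 470.  -362.1   45. ] [ 30.1  85.3 -58.5]
```

Call:
move_arm --pt "-1 15 0.4 0" --pt "-1.7 50 0.4 0" --pt "-1.7 85 0.4 0" --pt "-1.7 110 0.4 0" --pt "-1.7 124 0.4 0" --pt "-1.7 130 0.4 0" --pt "-1.7 130 0.4 0" --pt "-1.7 130 0.4 0"

```text
time_s: 32.1
tool_pos: [433.4, -307.8, 1.6]
tool_rot: [0.707, 0.031, -0.03, -0.706]
force: [0.4, -0.2, -0.4]
width: 0.533
```

```bash
python3 wr.py w20;  python3 go.py 433.1 -306.2 0 5
```

```text
[ 433.4 -307.8    1.6]
t32.15 pos [ 433.4 -307.8    1.6] a 4.98 F [ 0.2  0.7 -0.2] w 50.3 q6 -0.81
DELTA [-0.2  1.6  1.6] yaw -0.0 dist 2.0
```

View pics/w20.png

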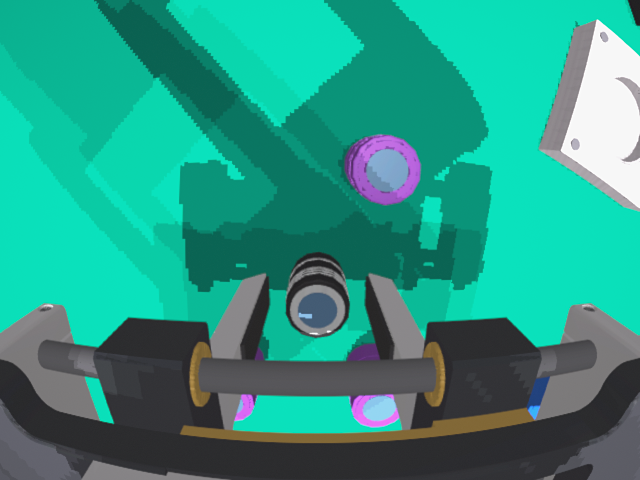

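The barrel sits between the jaws; its top is at (318,310). Shift 1.5 mm along tool z, then close.

Call:
move_arm --pt "0 1 1.3 0" --pt "0 2 1.3 0"

```text
time_s: 32.4
tool_pos: [432.7, -306.0, -1.3]
tool_rot: [0.707, 0.031, -0.031, -0.706]
force: [0.3, -0.1, -0.6]
width: 0.532
```

Call:
move_arm --pt "0 0 0 0" --pt "0 0 0 0" --pt "0 0 0 0" --pt "0 0 0 0" --grip 20

```text
time_s: 32.9
tool_pos: [432.7, -305.9, -1.6]
tool_rot: [0.706, 0.031, -0.031, -0.706]
force: [0.2, 0.6, -0.8]
width: 0.316
```

Call:
move_arm --pt "0 -4 0 0" --pt "0 -15 0 0" --pt "0 -40 0 0" --pt "0 -75 0 0" --pt "0 -105 0 0" --pt "0 -115 0 0" --pt "0 -115 0 0"

```text
time_s: 33.78
tool_pos: [432.8, -306.1, 114.0]
tool_rot: [0.707, 0.031, -0.03, -0.706]
force: [0.1, -0.4, -1.2]
width: 0.314
```

```bash
python3 wr.py w21;  python3 go.py 623 181.6 115 5
```

```text
[ 432.8 -306.1  114. ]
t33.83 pos [ 432.2 -305.6  112.7] a 4.99 F [-0.   1.  -1.8] w 29.4 q6 -0.81
DELTA [232.4  -2.2 468.7] yaw -0.0 dist 523.0
```

View pics/w21.png

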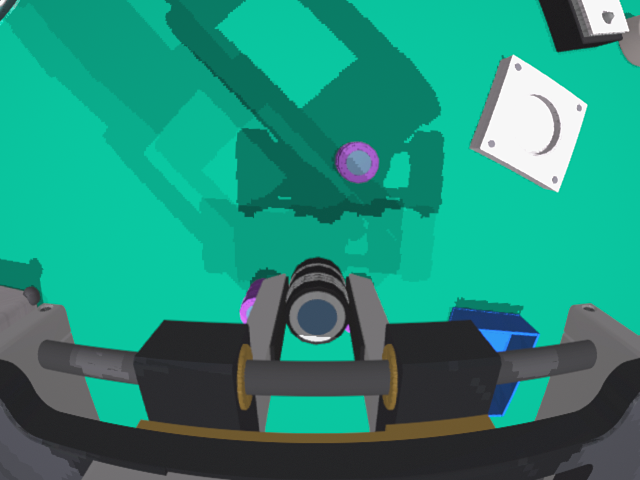

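Run:
```python
from h import *
s,a=pickle.load(open("w21.pkl","rb"))
Rt=R.from_quat(s["tool_rot"]).as_matrix()
o,d=wray(a,s,317,317);o=Rt.T@(o-s["tool_pos"]);d=Rt.T@d
print(o+d*(-46.5-o[1])/d[1])
```

```text
[ -0.53215846 -46.5         -0.94098925]
```

Call:
move_arm --pt "8 0 16 0" --pt "27 0 54 0" --pt "52 0 104 0" --pt "77 0 155 0" --pt "102 0 206 0" --pt "127 0 257 0" --pt "152 0 308 0" --pt "175 0 354 0" --pt "190 0 384 0" --pt "195 0 394 0"

```text
time_s: 35.08
tool_pos: [591.6, 106.4, 111.6]
tool_rot: [-0.706, -0.031, 0.033, 0.706]
force: [-0.3, -0.1, -0.3]
width: 0.314
```

```bash
python3 wr.py w22;  python3 go.py 623 181.6 100 5
```

```text
[591.6 106.4 111.6]
t35.12 pos [592.  106.4 111.8] a 5.16 F [ 0.4  0.  -0.7] w 29.1 q6 -0.01
DELTA [37.7 11.8 72.1] yaw 0.003 dist 82.0
```

View pics/w22.png

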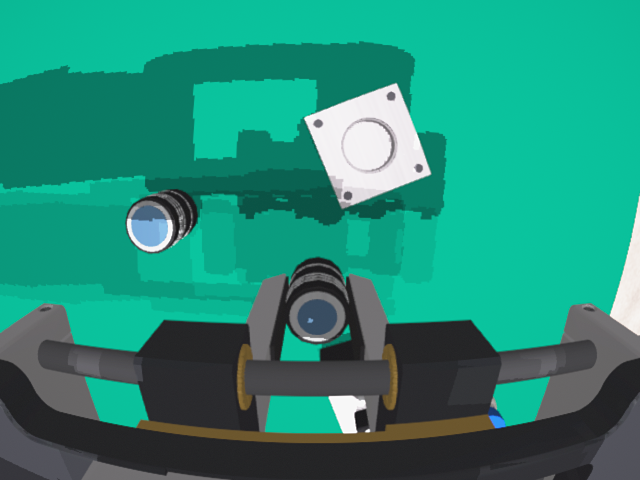

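Clear view: small mount bore at (369,145), its screws averaging (369,146); large barrel's top at (151,228).

Run:
```python
from h import *
s,a=pickle.load(open("w22.pkl","rb"));Rt=R.from_quat(s["tool_rot"]).as_matrix()
for u,v,z in((369,145.2,24),(369,146.2,24),(151,228,55)):
    p=pl(*wray(a,s,u,v),z);print(p.round(1),(Rt.T@(p-s["tool_pos"])).round(1))
```

```text
[623.6 185.1  24. ] [39.3 87.5 75.5]
[623.7 184.4  24. ] [39.3 87.5 74.7]
[464.8 112.9  55. ] [-125.5   57.    18. ]
```

Call:
move_arm --pt "6 0 10 0" --pt "20 0 36 0" --pt "34 5 64 0" --pt "39 20 74 0" --pt "39.3 42 74.5 0" --pt "39.3 60 74.5 0" --pt "39.3 70 74.5 0" --pt "39.3 74 74.5 0" --pt "39.3 74 74.5 0" --pt "39.3 74 74.5 0"

```text
time_s: 36.38
tool_pos: [625.9, 181.3, 40.4]
tool_rot: [-0.706, -0.031, 0.03, 0.706]
force: [0.5, -0.6, 0.2]
width: 0.315
```

```bash
python3 wr.py w23;  python3 go.py 623.5 184 30 5;python3 -c "
from workcell import ctrl;import cv2,pickle
a=ctrl.snapshot('top');pickle.dump(a,open('t23.pkl','wb'));a=ctrl.snapshot('scene');cv2.imwrite('pics/s23.png',cv2.resize(a['img'][200:310,350:490,::-1],None,fx=5,fy=5,interpolation=2))"
```

```text
[625.9 181.3  40.4]
t36.42 pos [625.9 181.3  40.4] a 4.99 F [-0.5 -0.8 -0. ] w 29.3 q6 0.11
DELTA [-2.2 10.4  2.8] yaw -0.0 dist 11.0
```

View pics/w23.png

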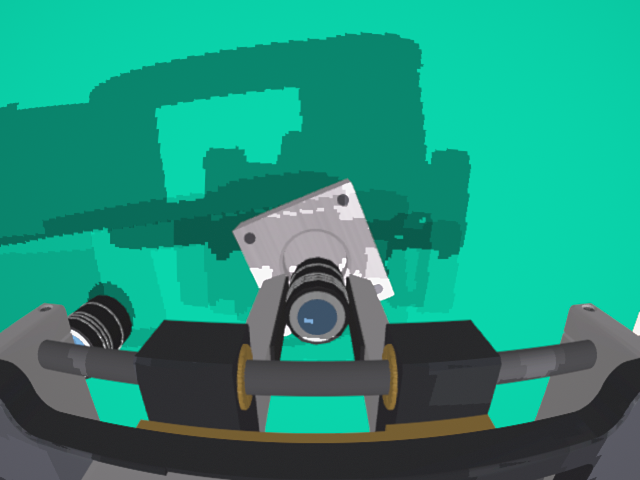

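View pics/s23.png

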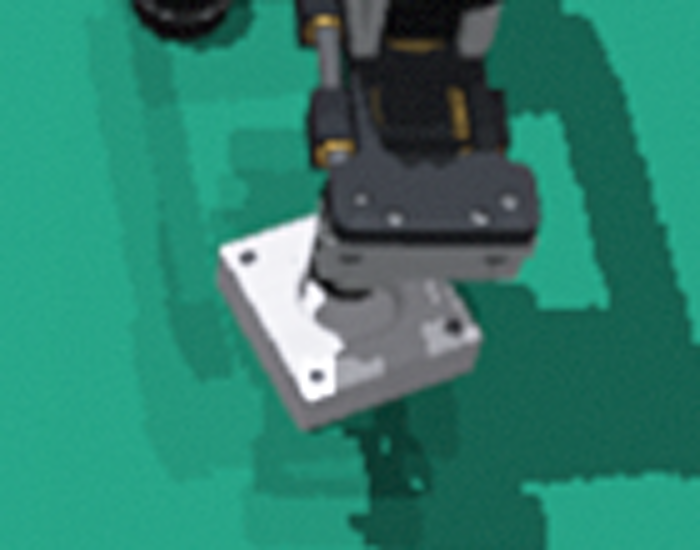

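Run:
```python
from h import *
s,a=pickle.load(open("w23.pkl","rb"));Rt=R.from_quat(s["tool_rot"]).as_matrix()
P=[pl(*wray(a,s,u,v),24) for u,v in((250,238),(343,200),(378,289))]
c=(P[0]+P[2])/2;print(np.round(P,1),c,(Rt.T@(c-s["tool_pos"])).round(1))
for u,v,y in((317,317,-46.5),(316.8,262,0)):
    o,d=wray(a,s,u,v);o=Rt.T@(o-s["tool_pos"]);d=Rt.T@d
    print(o+d*(y-o[1])/d[1])
```

```text
[[583.6 197.8  24. ]
 [636.8 225.3  24. ]
 [664.6 171.7  24. ]] [624.07357217 184.7702216   24.        ] [-1.6 16.4  3.6]
[ -0.53164381 -46.5         -0.94045997]
[-0.63379775  0.         10.34292591]
```

Call:
move_arm --pt "-1 0 2 0" --pt "-1.2 2 4.2 0" --pt "-1.2 8 4.2 0" --pt "-1.2 14 4.2 0" --pt "-1.2 20 4.2 0" --pt "-1.2 25 4.2 0" --pt "-1.2 29 4.2 0" --pt "-1.2 29 4.2 0"

```text
time_s: 37.52
tool_pos: [623.4, 185.2, 9.8]
tool_rot: [0.707, 0.03, -0.031, -0.706]
force: [-0.9, -0.6, -0.7]
width: 0.315
```

Call:
move_arm --pt "0 1 0 0" --pt "0 2 0 0" --pt "0 3 0 0" --pt "0 3 0 0"

```text
time_s: 38.02
tool_pos: [623.9, 185.4, 8.4]
tool_rot: [-0.706, -0.031, 0.03, 0.706]
force: [-1.9, -0.5, 4.8]
width: 0.314
```

```bash
python3 wr.py w24;  python3 go.py 624 185.5 8.5 5
```

```text
[623.9 185.4   8.4]
t38.08 pos [623.9 185.4   8.4] a 4.99 F [-1.9 -0.1  5. ] w 29.5 q6 0.11
DELTA [ 0.1 -0.1  0.1] yaw -0.0 dist 0.0
```

View pics/w24.png

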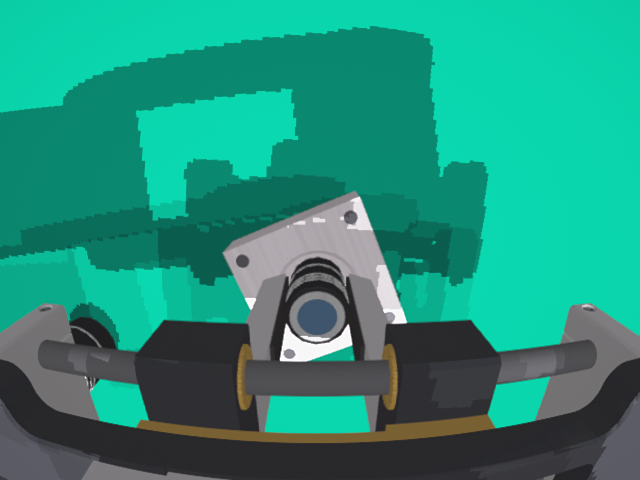

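The barrel is on the bore floor (TCP 8.4, expected 8.5, with contact force). Release and rise.

Call:
move_arm --pt "0 -1.5 0 0" --pt "0 -1.5 0 0" --pt "0 -1.5 0 0" --pt "0 -6 0 0" --pt "0 -25 0 0" --pt "0 -60 0 0" --pt "0 -100 0 0" --pt "0 -125 0 0" --pt "0 -132 0 0" --pt "0 -132 0 0" --grip 55

```text
time_s: 39.33
tool_pos: [623.9, 185.3, 140.0]
tool_rot: [-0.706, -0.031, 0.03, 0.706]
force: [0.6, 0.8, -0.3]
width: 0.585
```

```bash
python3 wr.py w25;  python3 go.py 464.6 113 130 5
```

```text
[623.9 185.3 140. ]
t39.38 pos [623.3 185.2 138.7] a 4.99 F [-0.4  0.1 -0.3] w 54.9 q6 0.11
DELTA [-164.3    8.9  -58.2] yaw -0.0 dist 175.0
```

View pics/w25.png

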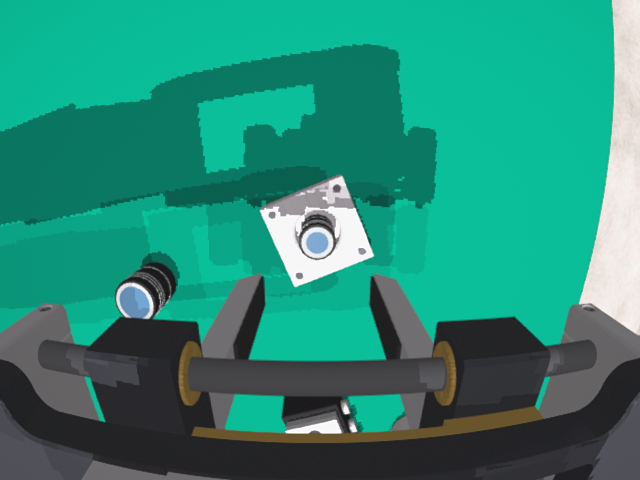

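Small barrel upright in its bore. Now the large barrel.

Call:
move_arm --pt "-12 0 -4 0" --pt "-45 0 -16 0" --pt "-90 3 -32 0" --pt "-130 8 -46 0" --pt "-155 9 -55 0" --pt "-163 9 -58 0" --pt "-164.3 9 -58.2 0" --pt "-164.3 9 -58.2 0" --pt "-164.3 9 -58.2 0" --grip 72

```text
time_s: 40.5
tool_pos: [465.7, 113.3, 130.2]
tool_rot: [0.706, 0.031, -0.031, -0.706]
force: [-1.0, -0.4, -0.1]
width: 0.767
```

```bash
python3 wr.py w26;  python3 go.py 464.6 113 0 5
```

```text
[465.7 113.3 130.2]
t40.55 pos [465.6 113.3 130.2] a 5.0 F [-0.1 -0.4 -0.9] w 71.9 q6 0.03
DELTA [ -1.  130.2  -0.2] yaw 0.0 dist 130.0
```

View pics/w26.png

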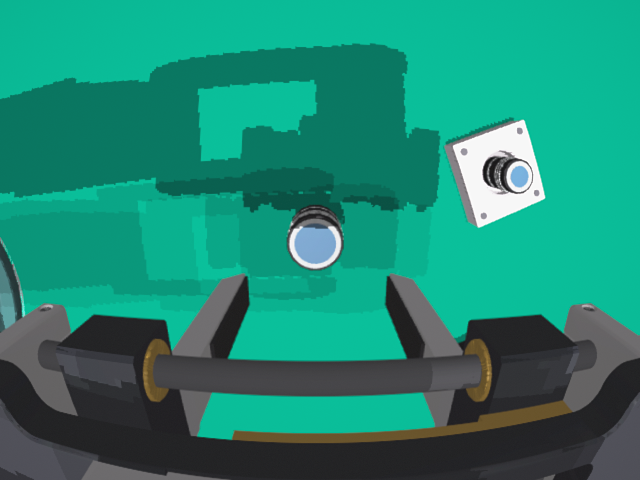

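The large barrel's top is at (315,242), centred between the jaws.

Run:
```python
from h import *
s,a=pickle.load(open("w26.pkl","rb"));Rt=R.from_quat(s["tool_rot"]).as_matrix()
p=pl(*wray(a,s,315,241.5),55);print(p.round(1),(Rt.T@(p-s["tool_pos"])).round(1))
```

```text
[463.4 115.8  55. ] [-2.  75.2  2.7]
```

Call:
move_arm --pt "-1 15 1 0" --pt "-1.8 50 1.8 0" --pt "-1.8 85 1.8 0" --pt "-1.8 110 1.8 0" --pt "-1.8 124 1.8 0" --pt "-1.8 130 1.8 0" --pt "-1.8 130 1.8 0" --pt "-1.8 130 1.8 0"

```text
time_s: 41.55
tool_pos: [464.1, 114.8, 1.5]
tool_rot: [-0.706, -0.032, 0.03, 0.706]
force: [-0.6, 0.3, 0.0]
width: 0.767
```

```bash
python3 wr.py w27;  python3 go.py 463.6 115 0 5
```

```text
[464.1 114.8   1.5]
t41.60 pos [464.1 114.8   1.5] a 4.99 F [-0.6  0.   0.5] w 72.2 q6 0.04
DELTA [-0.5  1.5  0.2] yaw -0.0 dist 2.0
```

View pics/w27.png

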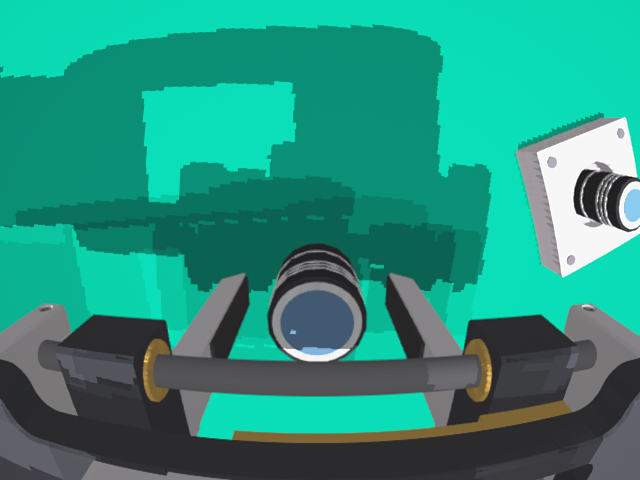

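The barrel is between the jaws, top at (317,320). Close and lift.

Call:
move_arm --pt "0 0 0 0" --pt "0 0 0 0" --pt "0 0 0 0" --pt "0 0 0 0" --pt "0 0 0 0" --grip 32

```text
time_s: 42.22
tool_pos: [463.4, 114.7, 0.5]
tool_rot: [0.706, 0.031, -0.03, -0.706]
force: [1.6, -0.2, 0.3]
width: 0.464
```

Call:
move_arm --pt "0 -4 0 0" --pt "0 -15 0 0" --pt "0 -40 0 0" --pt "0 -75 0 0" --pt "0 -105 0 0" --pt "0 -115 0 0" --pt "0 -115 0 0"

```text
time_s: 43.1
tool_pos: [463.3, 114.7, 115.7]
tool_rot: [0.706, 0.031, -0.03, -0.706]
force: [-1.1, 0.3, -2.3]
width: 0.461
```

```bash
python3 wr.py w28;  python3 go.py 613.5 -187 115 5
```

```text
[463.3 114.7 115.7]
t43.15 pos [462.5 114.6 114.5] a 4.98 F [-0.2 -0.  -2.2] w 43.5 q6 0.04
DELTA [ 124.2   -0.6 -313.6] yaw -0.0 dist 337.0
```

View pics/w28.png

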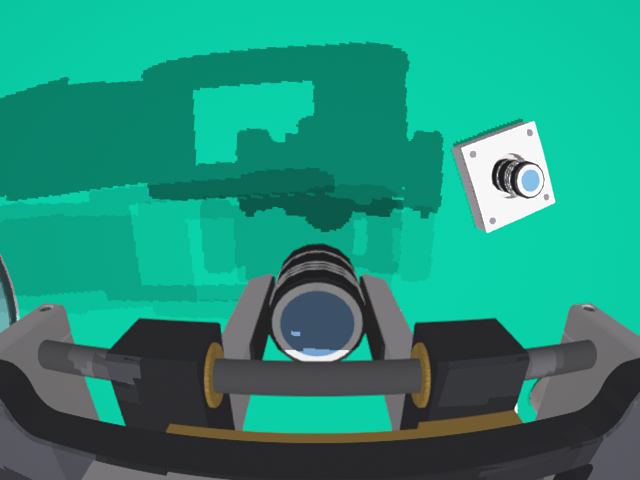

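Run:
```python
from h import *
for n,sc in (("w19",((507,69),(574,107),(547,180),(481,142))),):
    s,a=pickle.load(open(n+".pkl","rb"))
    P=[pl(*wray(a,s,u,v),24) for u,v in sc];print(np.mean(P,0),np.linalg.norm(P[0]-P[2]),np.linalg.norm(P[1]-P[3]))
s,a=pickle.load(open("w28.pkl","rb"));Rt=R.from_quat(s["tool_rot"]).as_matrix()
o,d=wray(a,s,317,323);o=Rt.T@(o-s["tool_pos"]);d=Rt.T@d
print(o+d*(-54.5-o[1])/d[1])
```

```text
[ 617.50625343 -185.66712161   24.        ] 109.02594691262452 113.84337516679697
[ -0.53171684 -54.5          0.09492468]
```

Call:
move_arm --pt "6 0 -14 0" --pt "22 0 -54 0" --pt "43 0 -107 0" --pt "65 0 -161 0" --pt "87 0 -215 0" --pt "106 0 -264 0" --pt "120 0 -298 0" --pt "126 10 -312 0" --pt "126.2 30 -313.3 0" --pt "126.2 45 -313.3 0"

```text
time_s: 44.4
tool_pos: [614.4, -184.8, 67.3]
tool_rot: [-0.706, -0.03, 0.032, 0.707]
force: [-1.2, -0.4, -1.8]
width: 0.46
```

Call:
move_arm --pt "0 6 0 0" --pt "0 8 0 0" --pt "0 8 0 0"

```text
time_s: 44.78
tool_pos: [616.4, -186.0, 63.1]
tool_rot: [0.707, 0.031, -0.031, -0.706]
force: [-0.1, 0.6, -1.4]
width: 0.468
```

```bash
python3 wr.py w29;  python3 go.py 615.5 -186.5 50 5
```

```text
[ 616.4 -186.    63.1]
t44.83 pos [ 616.6 -186.2   63.4] a 5.02 F [ 0.8 -0.1 -2. ] w 43.4 q6 -0.47
DELTA [-1.1 13.4 -0.2] yaw 0.0 dist 13.0
```

View pics/w29.png

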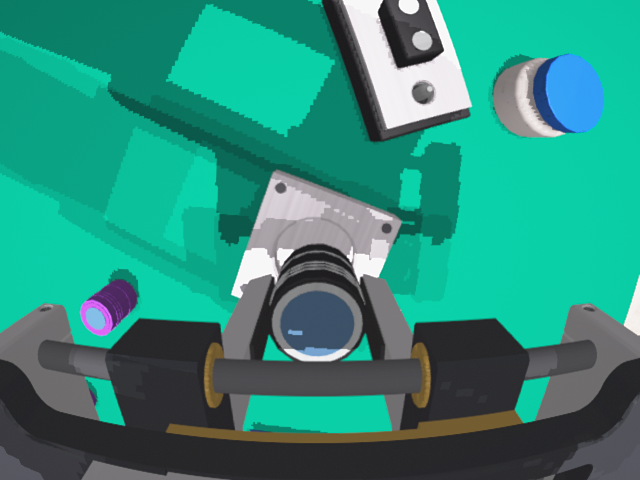

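Mount corners at (275,171), (401,222) and (233,292); the bore arc is visible behind the barrel.

Run:
```python
from h import *
s,a=pickle.load(open("w29.pkl","rb"));Rt=R.from_quat(s["tool_rot"]).as_matrix()
P=np.array([Rt.T@(pl(*wray(a,s,u,v),24)-s["tool_pos"]) for u,v in((275,171),(401,221.5),(233,293),(281,188),(387,228),(315,217.5))])
print(P.round(1),np.linalg.norm(P[0]-P[1]),np.linalg.norm(P[0]-P[2]))
print("c corners",(P[1]+P[2])/2)
e=P[4]-P[3];n=np.array([-e[2]*-1,0,-e[0]*1]) # in (x,z): perpendicular toward -z
n=np.array([e[2],0,-e[0]]);print("screw side",np.linalg.norm(e),"c screws",(P[3]+P[4])/2+n/2)
print("bore top gives centre z",P[5][2]-27)
```

```text
[[-27.3  39.1  58.5]
 [ 55.1  39.2  25.7]
 [-59.4  39.1 -25.2]
 [-23.6  39.1  47.5]
 [ 45.8  39.2  21.2]
 [ -1.8  39.1  28.1]] 88.71280341003535 89.70523121694717
c corners [-2.1540227  39.11488779  0.22038462]
screw side 74.19262189599357 c screws [-2.06296826 39.10901561 -0.32209959]
bore top gives centre z 1.128951823319646
```

Call:
move_arm --pt "-1 4 0.2 0" --pt "-1.6 14 0.2 0" --pt "-1.6 24 0.2 0" --pt "-1.6 32 0.2 0" --pt "-1.6 32 0.2 0"

```text
time_s: 45.45
tool_pos: [613.5, -186.1, 28.8]
tool_rot: [-0.706, -0.03, 0.032, 0.707]
force: [0.2, 0.8, -1.8]
width: 0.463
```

```bash
python3 wr.py w30;  python3 go.py 615 -186.3 10.5 5; python3 -c "
from workcell import ctrl;import cv2,pickle
a=ctrl.snapshot('scene');cv2.imwrite('pics/s30.png',cv2.resize(a['img'][180:290,180:310,::-1],None,fx=5,fy=5,interpolation=2))"
```

```text
[ 613.5 -186.1   28.8]
t45.50 pos [ 614.1 -186.3   29.6] a 4.98 F [-0.5  0.2 -2.7] w 43.8 q6 -0.47
DELTA [ 1.  19.1 -0.1] yaw -0.0 dist 19.0
```

View pics/w30.png

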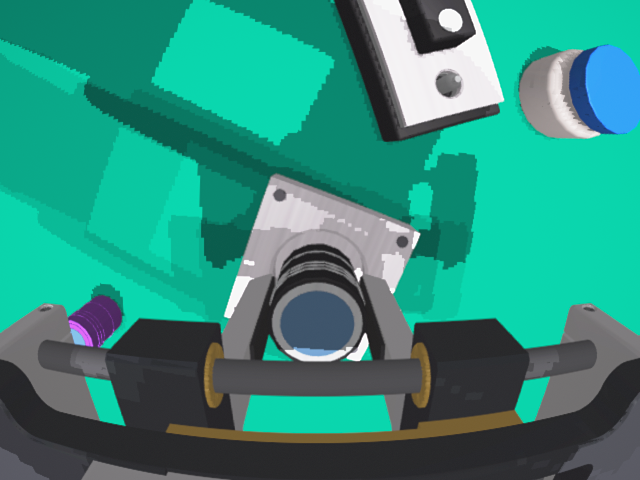

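View pics/s30.png

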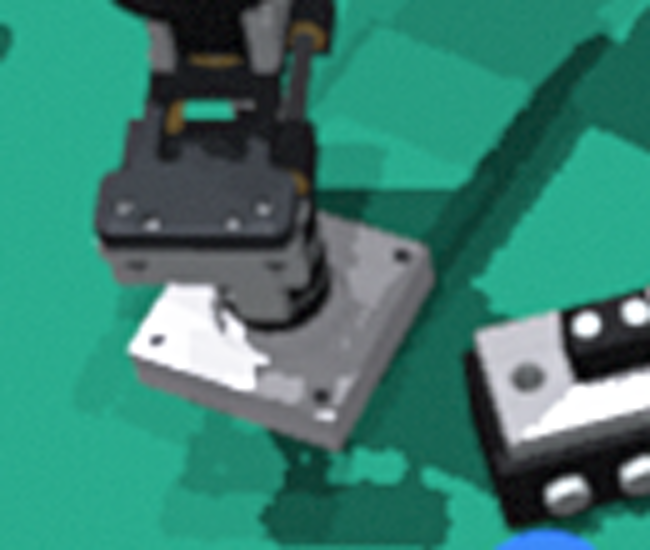

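Run:
```python
from h import *
s,a=pickle.load(open("w30.pkl","rb"));Rt=R.from_quat(s["tool_rot"]).as_matrix()
P=np.array([Rt.T@(pl(*wray(a,s,u,v),24)-s["tool_pos"]) for u,v in((280,195),(402,241.5),(318,230))])
e=P[1]-P[0];n=np.array([e[2],0,-e[0]]);print(np.linalg.norm(e),(P[0]+P[1])/2+n/2,"borez",P[2][2]-27)
```

```text
74.0094627704341 [ 0.44751631  4.7708154  -0.38655651] borez 0.5895360911109471
```

Offset from the barrel is about (0.9, 0) mm, well inside the 5 mm clearance. Insert.

Call:
move_arm --pt "0.8 3 0 0" --pt "0.8 8 0 0" --pt "0.8 13 0 0" --pt "0.8 17 0 0" --pt "0.8 17.5 0 0" --pt "0.8 17.5 0 0"

```text
time_s: 46.3
tool_pos: [615.3, -186.4, 12.9]
tool_rot: [0.706, 0.031, -0.031, -0.706]
force: [-0.4, 0.2, -2.1]
width: 0.465
```

Call:
move_arm --pt "0 1 0 0" --pt "0 2 0 0" --pt "0 3 0 0" --pt "0 3 0 0"

```text
time_s: 46.8
tool_pos: [615.4, -186.4, 10.6]
tool_rot: [0.707, 0.031, -0.031, -0.706]
force: [-1.8, 0.3, 1.1]
width: 0.463
```

Call:
move_arm --pt "0 0.5 0 0" --pt "0 0 0 0" --pt "0 0 0 0" --pt "0 -6 0 0" --pt "0 -25 0 0" --pt "0 -60 0 0" --pt "0 -100 0 0" --pt "0 -125 0 0" --pt "0 -132 0 0" --pt "0 -132 0 0" --grip 72

```text
time_s: 48.05
tool_pos: [615.4, -186.4, 142.5]
tool_rot: [0.707, 0.031, -0.03, -0.706]
force: [-0.1, -0.1, -0.0]
width: 0.766
```

```bash
python3 wr.py w31; python3 go.py 400 -100 200 5
```

```text
[ 615.4 -186.4  142.5]
t48.10 pos [ 614.8 -186.2  141.2] a 4.98 F [ 0.5 -0.   0.8] w 72.0 q6 -0.47
DELTA [-206.6  -58.6  104.5] yaw -0.0 dist 239.0
```

View pics/w31.png

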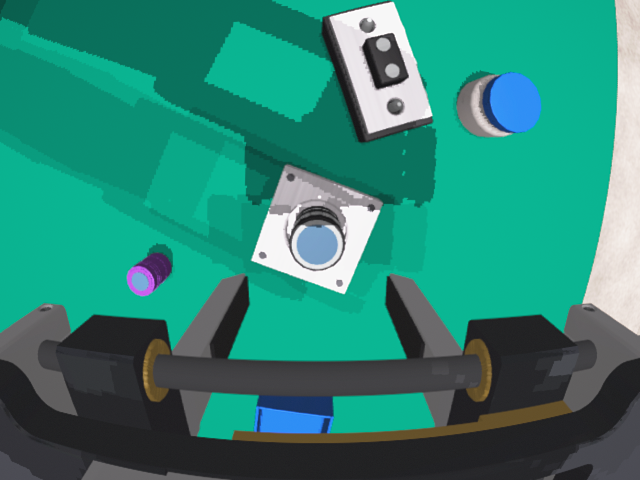

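Large barrel seated. Back the arm away so the overview cameras can see everything.

Call:
move_arm --pt "-10 -5 5 0" --pt "-40 -15 20 0" --pt "-85 -30 42 0" --pt "-130 -45 65 0" --pt "-170 -55 85 0" --pt "-200 -58 100 0" --pt "-206 -58 104 0" --pt "-206 -58 104 0" --pt "-206 -58 104 0"

```text
time_s: 49.22
tool_pos: [401.5, -100.9, 199.2]
tool_rot: [-0.706, -0.03, 0.031, 0.707]
force: [-0.2, -0.6, -0.2]
width: 0.768
```

Run:
```python
from workcell import ctrl
import cv2
for n in("scene","top"):
    a=ctrl.snapshot(n);cv2.imwrite(f"pics/{n}9.png",a["img"][:,:,::-1])
    if n=="scene":cv2.imwrite("pics/s9z.png",cv2.resize(a['img'][200:320,190:460,::-1],None,fx=2.9,fy=2.9,interpolation=2))
print(ctrl.read_state()["force"])
```

```text
[-0.8529563  -0.43007589 -0.08853485]
```

View pics/s9z.png

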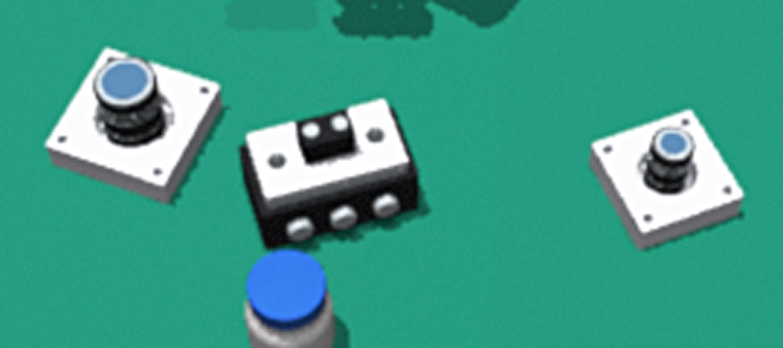

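View pics/top9.png

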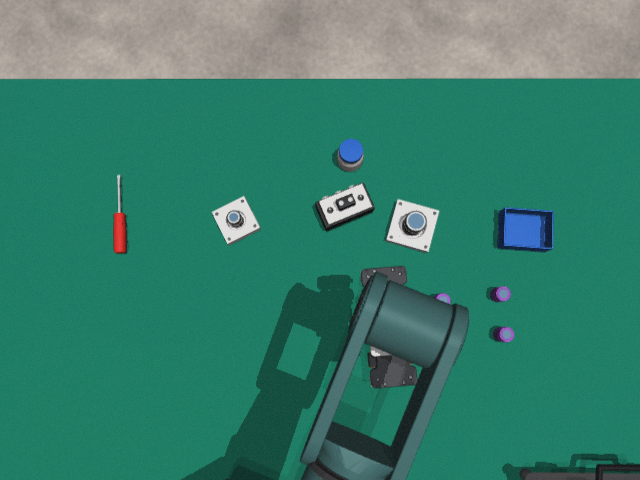

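The overview shows everything in place: barrels upright in their bores, cover flat on the spacer on both pins. The jar (350,152), bin (526,229), screwdriver (119,215) and decoys are where they were.

```bash
python3 -c "
from workcell import ctrl
print(ctrl.sign_off())"
```

```text
the job is handed in; nothing more can be done
None
```

The laser head is assembled and the job is handed in at about 49 s of the allowed 112 s.

- **Housing:** the spacer went on first, then the cover. Both ended at the expected height with light contact, about 3–5 N, and both pins show through the cover.
- **Barrels:** the small barrel stands in the small bore and the large one in the large bore. They bottomed at TCP 8.4 mm (expected 8.5) and 10.6 mm (expected 10.5), with contact force. In the final views both look upright and centred.
- **Bystanders:** the jar, bin, screwdriver and purple decoys look unmoved in the last top view. The gripper is open and touching nothing.

Checks that failed or disagreed:

- **Fingertip position:** the fingertips turned out to be about 18 mm behind the reported TCP, not 8 mm ahead as documented. My first two tries at gripping the spacer therefore closed in the air above it, without touching it. I found the true tip height by lowering to a light touch on the bench (about 15 N) and used that offset from then on.
- **Camera disagreement:** the top and wrist cameras differed by about 3 mm in y. I trusted the wrist views for the fits.

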